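# Fetch the padlock from behind the shop stock

### The arm

A 6-joint arm with a two-finger parallel gripper is mounted at the origin on the work surface. World frame = base frame: x ahead of the robot, y to its left, z up, the work surface at z = 0. Lengths are in m, angles in rad, forces in N, time in s.
With the tool pointing down it reaches from about 0.325 to 0.775 m from the base axis. Payload 5.5 kg.
Tool frame: the origin (TCP) lies at the very end of the fingers, on their centre line; the grasp point (between the pads) lies 19 mm behind it; z points along the fingers, y is the direction in which the jaws open and shut (so a half turn about z gives the same grasp; the last joint's range is limited). The gripper opens to 88 mm and grips with 3 to 60 N. Pads are 20 mm wide; open, the fingers measure 115 mm over their backs; the gripper's body (75 mm by 178 mm) begins 61 mm behind the grasp point.
Start: joints at [1.278, 0.091, 1.231, -0, 1.82, -0.057], TCP at [0.14, 0.583, 0.223] pointing down, gripper open.
Joint ranges: [-2.87, 2.87], [-0.86, 2.18], [0.17, 2.46], [-1.51, 4.65], [0.06, 2.69], [-2.65, 2.65]. Speed limits (rad/s): [2.57, 2.57, 3.01, 3.14, 3.14, 3.14].

### API

Orientations are given as a unit quaternion [x, y, z, w].
In Python, from station import ctrl gives the robot as it stands.
- The arm moves only by the shell command python3 -m inch 'ROWS' [FORCE]. ROWS is JSON, a list that holds one entry, the list of rows, each a list of 5 numbers: the opening, from 0 (shut) to 1 (fully open), then the shift along the tool's x, y, z in mm, then the turn about the tool's z in rad. A call has exactly 5 rows; each row shifts and turns the pose as measured when the row begins, along the tool's axes as they then stand; what a row does not reach is not made up. A row lasts 1/8 s, in which the tool goes at most 62.5 mm and 10.7 degrees, less where a joint would pass 70% of its speed; a pose out of reach is approached as far as the arm can. A call is refused whole if a number of a shift passes 62.5 or a number of a turn 0.188, either way. A call with a gripper value outside its range is refused whole. The fingers move at their own pace and stop on an object; FORCE is the grip in N (left out, the last holds). Time passes only in rows, so rows that do not move let the fingers close, or fill a call up. It gives the time, the measured TCP pose, the force and the opening at its end, in the units of the state.
- ctrl.observe(): the state, without advancing time (a new reading comes with each control period).
- ctrl.camera(name): name is "scene" or "top"; returns a dict with "pixels" (384x512x3 uint8, red, green, blue), "mtx" (3x3 intrinsics, pixels), "camera_from_world" (4x4, takes a point from world to camera coordinates). Camera axes: x right, y down, z forward; pixel columns grow to the right and rows downward; lengths in m; the calibration is good to about 2 mm. A picture is of the moment at which its call begins. There is no depth.
- ctrl.sign_off(): hands the job in, once; it reports no verdict.
The state is a dict: "t": time; "qpos": joint angles; "qvel": joint speeds; "joint_efforts": joint torques, N m; "tool_pos": TCP position; "eef_rot": TCP orientation; "force": force on the tool from outside, world axes, zero at the start; "ft_torque": the same for the moment, N m; "opening": finger opening in m.
Only numpy, scipy, OpenCV 4.12 (cv2) and the standard library are available. Lean on these libraries where they do the work, as an engineer would, in place of code of your own. Each camera call takes 0.05 s, during which the arm holds its last target.

### The job

A customer at the hardware-shop counter wants the brass padlock that is hemmed in by the spray can, the glue bottle and the screw box on the plywood display board. First clear all three onto the black rubber mat so that they stand there together, then stand the padlock upright in the grey tray, and then put the three back upright, each on the spot of the board it came from. Knock none of them over and leave the tape measure and the copper pipe collar beside the board where they are.

Things in the scene. Friction and masses are not known exactly. Their poses are not given: they have to be found in the camera images.
- padlock: brass padlock standing upright, steel shackle up: body 48 (its x) by 24 (its y) by 36 mm high, shackle (bar 7 mm thick, 37 mm wide over all, in the x-z plane) reaching 64 mm; about 0.25 kg. Origin at the centre of its underside, z up. It starts on the board, between the three other things, which stand close at its two sides and on the robot's side of it.
- spray_can: bare aluminium spray can, upright, 54 mm in diameter and straight-sided to 106 mm, narrower round cap (38 mm) above, 130 mm high in all; 0.18 to 0.35 kg. Origin at the centre of its underside, z up the can. It starts on one of the board's three outer spots (which one varies).
- glue_bottle: white plastic glue bottle, upright, round, 50 mm in diameter and straight-sided to 100 mm, then a thin grey nozzle cone, 130 mm high in all; 0.15 to 0.31 kg. Origin at the centre of its underside, z up the bottle. It starts on one of the board's three outer spots (which one varies).
- screw_box: upright square cardboard carton of screws with a paper band, rigid, 50 by 50 mm (its x and y) and 112 mm high; 0.24 to 0.49 kg. Origin at the centre of its underside, x and y square to its faces, z up. It starts on one of the board's three outer spots (which one varies).
- board: fixed flat plywood board, 180 (its x) by 200 (its y) by 12 mm thick, a 20 mm high metal strip on its far edge (x 84 to 90 mm). Four white round marks at board (35, 0) mm for the padlock, (-25, 0), (35, 62), (35, -62) mm for the others, which stand within 6 mm of a mark. Origin: centre of underside; x points away from the robot (yaw within 0.35 rad). Place and yaw vary.
- mat: fixed black rubber mat, the side area, 180 (its x) by 230 (its y) by 4 mm thick, flat on the counter; large enough for the three things in a row along its y. Origin at the centre of the underside. It lies at the robot's left or right, with the tray on the other side.
- tray: fixed open grey plastic tray for the customer's goods, 160 (its x) by 200 (its y) mm outside, walls 4 mm thick and 25 mm high, floor 4 mm thick. Origin at the centre of the underside. It lies at the robot's left or right, with the mat on the other side.
- tape_measure: bystander, not to be moved: black and grey tape measure standing on the counter beside the board's far part, left or right, 62 (its x) by 34 (its y) by 60 mm high. Origin at the centre of its underside.
- pipe_collar: bystander, not to be moved: copper ring lying flat on the counter beside the board's far part, on the other side from the tape measure; 70 mm outside and 52 mm inside diameter, 30 mm high. Origin at the centre of its underside.

How it is judged:
On the way, in this order (a step that is already met when the one before it is completed fails the run):
1. the spray can, the glue bottle and the screw box all stand upright on the rubber mat, released (x of spray_can in the frame of mat between -0.09 and 0.09 m and y of spray_can in the frame of mat between -0.115 and 0.115 m and z of spray_can in the frame of mat between 0 and 0.01 m and angle between each of spray_can, glue_bottle, screw_box's own z axis and vertical below 0.15 rad and contact force between the fingers and spray_can below 0.05 N and x of glue_bottle in the frame of mat between -0.09 and 0.09 m and y of glue_bottle in the frame of mat between -0.115 and 0.115 m and z of glue_bottle in the frame of mat between 0 and 0.01 m and contact force between the fingers and glue_bottle below 0.05 N and x of screw_box in the frame of mat between -0.09 and 0.09 m and y of screw_box in the frame of mat between -0.115 and 0.115 m and z of screw_box in the frame of mat between 0 and 0.01 m and contact force between the fingers and screw_box below 0.05 N), for 0.2 s.
2. the padlock stands upright in the tray, released (x of padlock in the frame of tray between -0.076 and 0.076 m and y of padlock in the frame of tray between -0.096 and 0.096 m and z of padlock in the frame of tray between 0 and 0.012 m and angle between padlock's own z axis and vertical below 0.15 rad and contact force between the fingers and padlock below 0.05 N), for 0.2 s.
At the end, for the whole second after the job is handed in: The padlock stands upright (within 0.15 rad) on the tray floor inside its walls; spray can, glue bottle and screw box each stand upright (within 0.15 rad) with the underside's centre within 15 mm of where it started (any yaw); all released and at rest (all of step 2 and linear speed of each of padlock, spray_can, glue_bottle, screw_box below 0.02 m/s and angular speed of each of padlock, spray_can, glue_bottle, screw_box below 0.2 rad/s and distance of each of spray_can, glue_bottle, screw_box from where it was at the start of the episode below 0.015 m and angle between each of spray_can, glue_bottle, screw_box's own z axis and vertical below 0.15 rad and contact force between the fingers and spray_can below 0.05 N and contact force between the fingers and glue_bottle below 0.05 N and contact force between the fingers and screw_box below 0.05 N); the robot touches nothing.
It fails at once if the padlock, the spray can, the glue bottle or the screw box is knocked over (tilted more than 1 rad) (angle between any of spray_can, glue_bottle, screw_box, padlock's own z axis and vertical above 1 rad).
It fails at once if the tape measure or the pipe collar is moved by more than 30 mm (distance of any of tape_measure, pipe_collar from where it was at the start of the episode above 0.03 m).
It also fails if it takes over 144 s, if anything falls off the work surface, if the arm or the gripper's body presses on something with over 40 N, if the wrist force passes 120 N, or if a joint passes its speed limit or range.

## Working session

There is one attempt and no reset: what is moved stays moved. The work goes in short steps, Python scripts to look and compute and a shell command to move; the robot and the scene stay as the last step left them, time stands still between calls to the robot, and variables do not carry over. Pictures are saved under pics/ and viewed, and the job is handed in when it is done.

```bash
ls; mkdir -p pics; python3 - <<'E'
from station import ctrl
import cv2,numpy as np
print(ctrl.observe())
for n in("scene","top"):
    c=ctrl.camera(n); cv2.imwrite(f"pics/{n}0.png",c["pixels"][:,:,::-1]); print(n,c["mtx"].round(1).tolist(),c["camera_from_world"].round(3).tolist())
    np.savez(f"pics/{n}0.npz",**c)
E
```

```text
pics
{'t': 0.0, 'qpos': array([ 1.27828182e+00,  9.18303950e-02,  1.23185679e+00, -3.04871151e-05,
        1.81979681e+00, -5.67458085e-02]), 'qvel': array([-0.00020308,  0.00024062,  0.0008873 , -0.00232633, -0.00125782,
        0.0006488 ]), 'joint_efforts': array([-5.97869366e-04, -4.46438599e+01, -4.06446505e+01,  6.98065432e-02,
        2.90422887e-02, -9.06683317e-05]), 'tool_pos': array([0.14010843, 0.58311165, 0.22154036]), 'eef_rot': array([ 1.17615169e-01,  9.93058799e-01, -9.33851697e-04, -1.49751680e-04]), 'force': array([1.02461172, 0.68342556, 0.23113581]), 'ft_torque': array([-0.00179471, -0.03777379,  0.06998689]), 'opening': 0.08790251428039608}
scene [[427.3, 0.0, 249.5], [0.0, 427.3, 190.4], [0.0, 0.0, 1.0]] [[0.753, 0.658, -0.007, -0.395], [0.552, -0.636, -0.539, -0.288], [-0.359, 0.402, -0.842, 1.135], [0.0, 0.0, 0.0, 1.0]]
top [[395.6, 0.0, 261.1], [0.0, 395.6, 186.2], [0.0, 0.0, 1.0]] [[0.004, -1.0, -0.005, -0.01], [-0.999, -0.004, -0.049, 0.542], [0.049, 0.006, -0.999, 0.902], [0.0, 0.0, 0.0, 1.0]]
```

View pics/scene0.png

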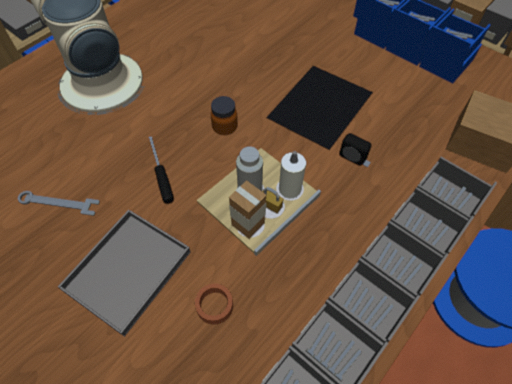

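View pics/top0.png

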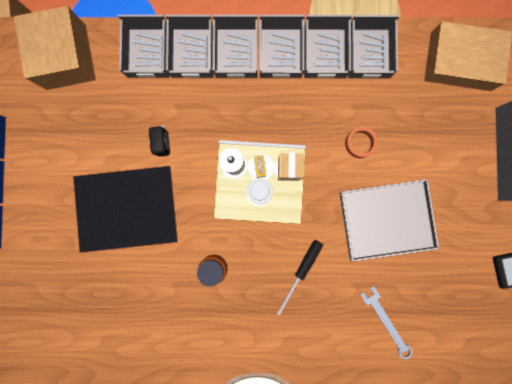

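```bash
python3 - <<'E'
import cv2,numpy as np
a=cv2.imread("pics/top0.png")[130:235,205:315]; a=cv2.resize(a,None,fx=5,fy=5,interpolation=cv2.INTER_CUBIC); cv2.imwrite("pics/topz.png",a)
a=cv2.imread("pics/scene0.png")[140:255,190:325]; a=cv2.resize(a,None,fx=5,fy=5,interpolation=cv2.INTER_CUBIC); cv2.imwrite("pics/scenez.png",a)
E
```

```text
(no output)
```

View pics/topz.png

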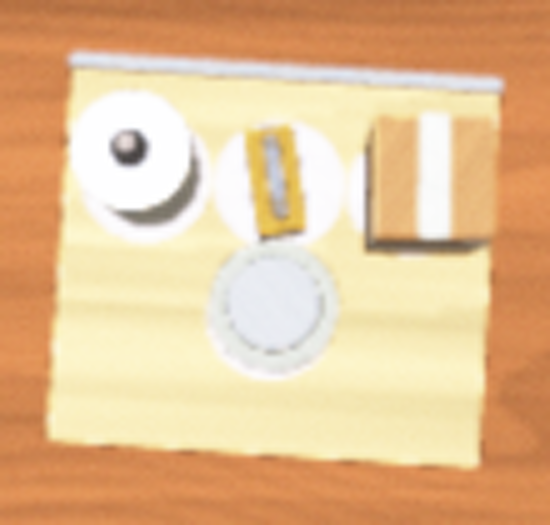

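View pics/scenez.png

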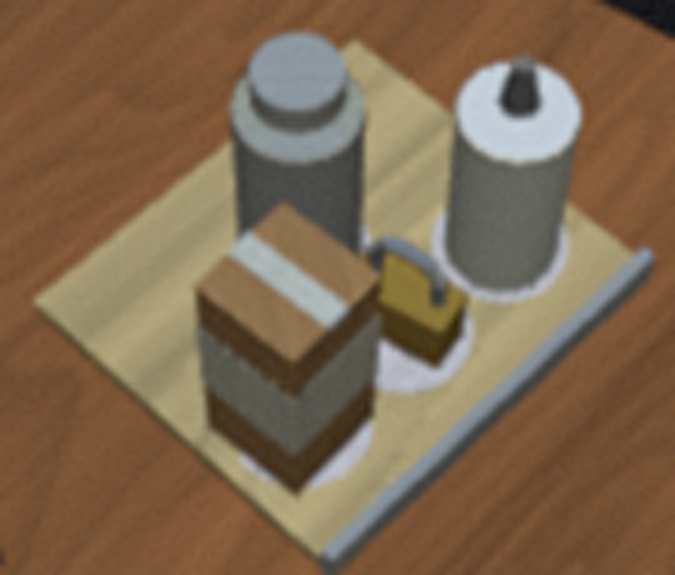

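```bash
cat > h.py <<'E'
import numpy as np,cv2
def ray(c,uv):
    M=c["camera_from_world"];R,t=M[:3,:3],M[:3,3];o=-R.T@t
    d=R.T@np.linalg.solve(c["mtx"],[uv[0],uv[1],1.]);return o,d/np.linalg.norm(d)
def plane(c,uv,z):
    o,d=ray(c,uv);return o+d*(z-o[2])/d[2]
def tri(c1,u1,c2,u2):
    o1,d1=ray(c1,u1);o2,d2=ray(c2,u2)
    s=np.linalg.lstsq(np.c_[d1,-d2],o2-o1,rcond=None)[0]
    p,q=o1+s[0]*d1,o2+s[1]*d2;return (p+q)/2,np.linalg.norm(p-q)
def proj(c,p):
    q=c["camera_from_world"][:3,:3]@p+c["camera_from_world"][:3,3];q=c["mtx"]@q;return q[:2]/q[2]
def load(n): return dict(np.load(f"pics/{n}.npz"))
E
python3 - <<'E'
from h import *
S,T=load("scene0"),load("top0")
zt=lambda x,y:((x+.5)/5-.5+205,(y+.5)/5-.5+130)
zs=lambda x,y:((x+.5)/5-.5+190,(y+.5)/5-.5+140)
for n,a,b in [("cancap",(298,73),(272,306)),("canrim",(298,110),(273,308)),("glue rim",(518,112),(134,150)),("nozzletip",(523,62),(125,143)),
 ("b1",(285,204),(372,240)),("b2",(380,284),(378,117)),("b3",(292,363),(497,120)),("b4",(197,289),(490,243))]:
    print(n,*[x.round(4) for x in tri(S,zs(*a),T,zt(*b))])
for n,b in [("FL",(70,62)),("FR",(497,88)),("NR",(480,467)),("NL",(48,440))]: print(n,plane(T,zt(*b),.012).round(4))
for n,b in [("m gl",(140,180)),("pad m",(279,183))]: print(n,plane(T,zt(*b),.012).round(4))
# padlock shackle ends at z=.012+.064
for b in [(268,143),(283,213),(270,130),(283,235)]: print(plane(T,zt(*b),.076).round(4),plane(T,zt(*b),.048).round(4))
for i,n,pol in [(0,"mat",0),(1,"tray",0)]: pass
hsv=cv2.cvtColor(T["pixels"],cv2.COLOR_RGB2HSV)
for n,m,z in [("mat",hsv[...,2]<45,.004),("tray",((hsv[...,1]<40)&(hsv[...,2]>120)),.015)]:
    cs,_=cv2.findContours(m.astype(np.uint8),cv2.RETR_EXTERNAL,cv2.CHAIN_APPROX_NONE)
    for c in cs:
        if cv2.contourArea(c)>3500:
            r=cv2.minAreaRect(c);print(n,r,[plane(T,p,z).round(4)[:2].tolist() for p in cv2.boxPoints(r)],plane(T,r[0],z).round(4))
E
```

```text
cancap [ 0.5269 -0.0033  0.1387] 0.0017
canrim [ 0.5269 -0.0035  0.1149] 0.0016
glue rim [0.5924 0.0545 0.1122] 0.0017
nozzletip [0.5914 0.0554 0.1429] 0.0011
b1 [ 0.555  -0.0437  0.1205] 0.0024
b2 [ 0.6055 -0.0464  0.1191] 0.0014
b3 [ 0.6041 -0.0949  0.1222] 0.0016
b4 [ 0.5541 -0.0923  0.1172] 0.0021
FL [0.6446 0.0922 0.012 ]
FR [ 0.6331 -0.1068  0.012 ]
NR [ 0.4572 -0.0988  0.012 ]
NL [0.4687 0.1007 0.012 ]
m gl [0.5895 0.0591 0.012 ]
pad m [ 0.5883 -0.0055  0.012 ]
[ 0.5992 -0.0012  0.076 ] [ 0.6026 -0.0008  0.048 ]
[ 0.5689 -0.0078  0.076 ] [ 0.5713 -0.0076  0.048 ]
[ 0.6049 -0.002   0.076 ] [ 0.6085 -0.0016  0.048 ]
[ 0.5594 -0.0078  0.076 ] [ 0.5614 -0.0077  0.048 ]
mat ((124.46354675292969, 208.81411743164062), (74.43037414550781, 96.31360626220703), 84.0938491821289) [[0.5626, 0.435], [0.5868, 0.2102], [0.4141, 0.1896], [0.3901, 0.4123]] [0.488  0.3117 0.004 ]
tray ((389.2146301269531, 219.8832244873047), (69.67253875732422, 88.20683288574219), 81.67434692382812) [[0.5294, -0.1906], [0.5598, -0.3919], [0.4018, -0.4124], [0.3718, -0.2128]] [ 0.4654 -0.3019  0.015 ]
```

```bash
cat > d.py <<'E'
import sys,numpy as np
from scipy.spatial.transform import Rotation as R
from station import ctrl
o=ctrl.observe();p=o["tool_pos"];M=R.from_quat(o["eef_rot"]).as_matrix()
yaw=np.arctan2(M[1,1],M[0,1])
print("t",round(o["t"],2),"p",p.round(4),"jaw",round(yaw,3),"tilt",M[:,2].round(3),"open",round(o["opening"],4),"F",o["force"].round(1),"q6",round(o["qpos"][5],2))
a=[float(x) for x in sys.argv[1:]]
if a:
    d=M.T@(np.array(a[:3])-p)*1000;print("shift mm",d.round(1))
    if len(a)>3: print("turn",round(-(a[3]-yaw),3))
E
python3 d.py .527 -.0034 .222 1.52
```

```text
t 0.1 p [0.1401 0.5831 0.2216] jaw 1.335 tilt [-0.001 -0.002 -1.   ] open 0.0881 F [-0.7 -0.8  0.5] q6 -0.06
shift mm [-5.132e+02 -4.799e+02  4.000e-01]
turn -0.185
```

```bash
python3 -m inch '[[[1,-45,-42,0,0],[1,-45,-42,0,0],[1,-45,-42,0,0],[1,-45,-42,0,0],[1,-45,-42,0,0]]]' 30; python3 d.py .527 -.0034 .222 1.52
```

```text
t: 0.72
tool_pos: [0.3108, 0.323, 0.217]
eef_rot: [0.114, 0.993, -0.005, -0.001]
force: [0.5, 0.6, -0.5]
opening: 0.0875
t 0.72 p [0.3108 0.323  0.217 ] jaw 1.343 tilt [-0.004 -0.009 -1.   ] open 0.0875 F [ 0.5  0.6 -0.5] q6 -0.61
shift mm [-284.4 -269.1   -2.9]
turn -0.177
```

Rows fully made. Continue.

```bash
python3 -m inch '[[[1,-45,-43,0,0],[1,-45,-43,0,0],[1,-45,-43,0,0],[1,-45,-43,0,0],[1,-45,-43,0,-0.17]]]' ; python3 d.py .527 -.0034 .222 1.52
```

```text
t: 1.35
tool_pos: [0.4785, 0.0628, 0.2172]
eef_rot: [0.031, 0.999, -0.004, -0.002]
force: [1.0, 0.1, 1.9]
opening: 0.0878
t 1.35 p [0.4785 0.0628 0.2172] jaw 1.508 tilt [-0.004 -0.009 -1.   ] open 0.0878 F [1.  0.1 1.9] q6 -1.44
shift mm [-52.5 -63.1  -4.4]
turn -0.012
```

```bash
python3 -m inch '[[[1,0,0,0,0],[1,0,0,0,0],[1,0,0,0,0],[1,0,0,0,0],[1,0,0,0,0]]]' ; python3 d.py .527 -.0034 .222 1.52
```

```text
t: 1.98
tool_pos: [0.4778, 0.0631, 0.2159]
eef_rot: [0.033, 0.999, -0.004, -0.003]
force: [0.2, -0.2, 0.4]
opening: 0.0878
t 1.98 p [0.4778 0.0631 0.2159] jaw 1.505 tilt [-0.007 -0.008 -1.   ] open 0.0878 F [ 0.2 -0.2  0.4] q6 -1.44
shift mm [-53.5 -63.2  -5.9]
turn -0.015
```

```bash
python3 -m inch '[[[1,-27,-32,-3,0],[1,-27,-31,-3,0],[1,0,0,0,0],[1,0,0,35,0],[1,0,0,0,0]]]' ; python3 d.py .527 -.0034 .068 1.52
```

```text
t: 2.6
tool_pos: [0.5277, -0.0008, 0.1879]
eef_rot: [0.03, 1.0, -0.003, -0.002]
force: [-0.0, 0.1, 0.6]
opening: 0.0876
t 2.6 p [ 0.5277 -0.0008  0.1879] jaw 1.51 tilt [-0.005 -0.007 -1.   ] open 0.0876 F [-0.   0.1  0.6] q6 -1.57
shift mm [-1.000e-01 -1.800e+00  1.199e+02]
turn -0.01
```

```bash
python3 -m inch '[[[1,0,-2,0,0],[1,0,0,30,0],[1,0,0,30,0],[1,0,0,30,0],[1,0,0,0,0]]]' ; python3 d.py .527 -.0034 .068 1.52;  python3 - <<'E'
from station import ctrl
import cv2,numpy as np
for n in("scene","top"):
    c=ctrl.camera(n); a=c["pixels"][:,:,::-1]; cv2.imwrite(f"pics/{n}1.png",cv2.resize(a[100:260,170:350],None,fx=3,fy=3))
E
```

```text
t: 3.22
tool_pos: [0.5297, -0.001, 0.1054]
eef_rot: [0.029, 1.0, -0.003, 0.004]
force: [-0.3, -0.3, -0.0]
opening: 0.0879
t 3.23 p [ 0.5297 -0.001   0.1054] jaw 1.514 tilt [ 0.008 -0.007 -1.   ] open 0.0879 F [-0.3 -0.3 -0. ] q6 -1.58
shift mm [ 2.8 -2.4 37.4]
turn -0.006
```

View pics/scene1.png

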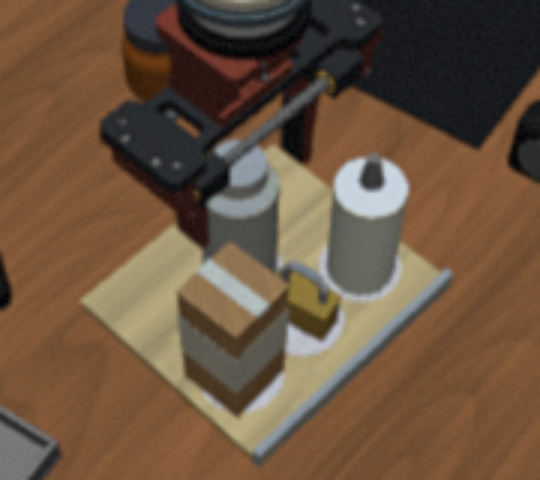

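```bash
python3 -m inch '[[[1,3,-3,18,0],[1,0,0,20,0],[1,0,0,0,0],[1,0,-1,0,0],[1,0,0,0,0]]]' ; python3 d.py .527 -.0034 .068 1.52
```

```text
t: 3.95
tool_pos: [0.5301, -0.0056, 0.0717]
eef_rot: [0.029, 1.0, -0.004, 0.009]
force: [-0.1, -1.3, -0.9]
opening: 0.0878
t 3.95 p [ 0.5301 -0.0056  0.0717] jaw 1.513 tilt [ 0.018 -0.008 -1.   ] open 0.0878 F [-0.1 -1.3 -0.9] q6 -1.58
shift mm [3.3 2.1 3.6]
turn -0.007
```

```bash
python3 -m inch '[[[1,2,2,0,0],[0.3,0,0,0,0],[0.3,0,0,0,0],[0.3,0,0,0,0],[0.3,0,0,0,0]]]' 30; python3 d.py; python3 -m inch '[[[0.3,0,0,0,0],[0.3,0,0,-10,0],[0.3,0,0,-20,0],[0.3,0,0,-30,0],[0.3,0,0,0,0]]]' 30; python3 d.py .527 -.0034 .22 1.52
```

```text
t: 4.58
tool_pos: [0.5287, -0.0035, 0.0729]
eef_rot: [0.029, 1.0, -0.004, 0.01]
force: [0.9, -0.6, -1.0]
opening: 0.0531
t 4.58 p [ 0.5287 -0.0035  0.0729] jaw 1.513 tilt [ 0.02  -0.008 -1.   ] open 0.0531 F [ 0.9 -0.6 -1. ] q6 -1.58
t: 5.2
tool_pos: [0.5271, -0.0028, 0.1362]
eef_rot: [0.029, 1.0, -0.004, 0.01]
force: [0.1, 0.5, -2.8]
opening: 0.0535
t 5.2 p [ 0.5271 -0.0028  0.1362] jaw 1.513 tilt [ 0.019 -0.008 -1.   ] open 0.0535 F [ 0.1  0.5 -2.8] q6 -1.58
shift mm [ -1.6  -1.1 -83.8]
turn -0.007
```

```bash
python3 -m inch '[[[0.3,0,0,-35,0],[0.3,0,0,-45,0],[0.3,0,0,-5,0],[0.3,0,0,0,0.1],[0.3,0,0,0,0.15]]]' 30; python3 d.py; python3 -m inch '[[[0.3,0,0,0,0.18],[0.3,0,0,0,0.18],[0.3,0,0,0,0.18],[0.3,0,0,0,0.18],[0.3,0,0,0,0.18]]]' 30; python3 d.py .480 .382 .22 .107
```

```text
t: 5.82
tool_pos: [0.5241, -0.002, 0.2161]
eef_rot: [0.156, 0.988, -0.003, 0.006]
force: [0.2, 0.2, -2.4]
opening: 0.053
t 5.83 p [ 0.5241 -0.002   0.2161] jaw 1.257 tilt [ 0.011 -0.007 -1.   ] open 0.053 F [ 0.2  0.2 -2.4] q6 -1.32
t: 6.45
tool_pos: [0.5209, -0.0018, 0.2007]
eef_rot: [0.583, 0.813, -0.005, -0.001]
force: [1.4, -0.3, -1.8]
opening: 0.0531
t 6.45 p [ 0.5209 -0.0018  0.2007] jaw 0.327 tilt [-0.008 -0.006 -1.   ] open 0.0531 F [ 1.4 -0.3 -1.8] q6 -0.39
shift mm [376.6  84.3 -21.1]
turn 0.22
```

```bash
python3 -m inch '[[[0.3,0,0,-25,0.1],[0.3,0,0,-10,0.12],[0.3,20,0,-2,0],[0.3,35,0,-2,0],[0.3,40,0,-2,0]]]' 30; python3 d.py  .480 .382 .22 .107
```

```text
t: 7.08
tool_pos: [0.5097, 0.0927, 0.2266]
eef_rot: [0.674, 0.739, -0.011, -0.008]
force: [1.1, 0.6, -2.4]
opening: 0.0527
t 7.08 p [0.5097 0.0927 0.2266] jaw 0.091 tilt [-0.027 -0.006 -1.   ] open 0.0527 F [ 1.1  0.6 -2.4] q6 0.02
shift mm [290.8  -2.9   5.7]
turn -0.016
```

```bash
python3 -m inch '[[[0.3,45,0,0,0],[0.3,45,0,0,0],[0.3,45,0,0,0],[0.3,45,0,0,0],[0.3,45,0,0,0]]]' 30; python3 d.py  .480 .382 .22 .107;python3 -m inch '[[[0.3,40,0,0,0],[0.3,15,0,0,0],[0.3,0,0,0,0],[0.3,0,0,0,0],[0.3,0,0,0,0]]]' 30; python3 d.py  .480 .382 .065 .107
```

```text
t: 7.7
tool_pos: [0.4858, 0.3223, 0.2104]
eef_rot: [0.675, 0.738, -0.019, -0.011]
force: [-0.1, -0.6, -3.0]
opening: 0.0537
t 7.7 p [0.4858 0.3223 0.2104] jaw 0.089 tilt [-0.042 -0.013 -0.999] open 0.0537 F [-0.1 -0.6 -3. ] q6 0.43
shift mm [ 59.9  -0.8 -10.1]
turn -0.018
t: 8.32
tool_pos: [0.4788, 0.3778, 0.1997]
eef_rot: [0.674, 0.738, -0.025, -0.012]
force: [1.0, -0.2, -2.6]
opening: 0.0534
t 8.32 p [0.4788 0.3778 0.1997] jaw 0.091 tilt [-0.052 -0.021 -0.998] open 0.0534 F [ 1.  -0.2 -2.6] q6 0.52
shift mm [  6.2   8.8 134.4]
turn -0.016
```

```bash
python3 -m inch '[[[0.3,6,8,20,0],[0.3,0,0,30,0],[0.3,0,0,30,0],[0.3,0,0,20,0],[0.3,0,0,0,0]]]' 30; python3 d.py  .480 .382 .065 .107
```

```text
t: 8.95
tool_pos: [0.4832, 0.38, 0.0917]
eef_rot: [0.676, 0.737, -0.026, -0.012]
force: [-0.9, -0.1, -2.9]
opening: 0.0533
t 8.95 p [0.4832 0.38   0.0917] jaw 0.086 tilt [-0.052 -0.021 -0.998] open 0.0533 F [-0.9 -0.1 -2.9] q6 0.52
shift mm [ 2.7 -1.6 26.8]
turn -0.021
```

```bash
python3 -m inch '[[[0.3,0,0,16,0],[0.3,0,0,6,0],[0.3,0,0,0,0],[0.3,0,0,0,0],[0.3,0,0,0,0]]]' 30; python3 d.py  .480 .382 .065 .107
```

```text
t: 9.57
tool_pos: [0.4836, 0.3801, 0.0707]
eef_rot: [0.676, 0.736, -0.023, -0.012]
force: [0.0, 0.7, -3.2]
opening: 0.0533
t 9.57 p [0.4836 0.3801 0.0707] jaw 0.085 tilt [-0.049 -0.019 -0.999] open 0.0533 F [ 0.   0.7 -3.2] q6 0.52
shift mm [ 2.3 -3.1  5.8]
turn -0.022
```

```bash
python3 -m inch '[[[0.3,0,0,3,0],[0.3,0,0,2,0],[0.3,0,0,1,0],[0.3,0,0,0,0],[0.3,0,0,0,0]]]' 30; python3 d.py  .480 .382 .065 .107
```

```text
t: 10.2
tool_pos: [0.4837, 0.3804, 0.0658]
eef_rot: [0.676, 0.736, -0.022, -0.011]
force: [0.3, 0.3, -1.8]
opening: 0.0532
t 10.2 p [0.4837 0.3804 0.0658] jaw 0.085 tilt [-0.047 -0.018 -0.999] open 0.0532 F [ 0.3  0.3 -1.8] q6 0.52
shift mm [ 1.9 -3.5  1. ]
turn -0.022
```

```bash
python3 -m inch '[[[0.3,0,0,1.5,0],[0.66,0,0,0,0],[0.75,0,0,0,0],[1,0,0,0,0],[1,0,0,0,0]]]' 30; python3 d.py;python3 -m inch '[[[1,0,0,-5,0],[1,0,0,-30,0],[1,0,0,-40,0],[1,0,0,-40,0],[1,0,0,-40,0]]]' ; python3 d.py .5925 .0545 .22 -.053
```

```text
t: 10.82
tool_pos: [0.4843, 0.3809, 0.0662]
eef_rot: [0.676, 0.737, -0.021, -0.011]
force: [-0.2, 0.5, -0.1]
opening: 0.0822
t 10.82 p [0.4843 0.3809 0.0662] jaw 0.085 tilt [-0.045 -0.016 -0.999] open 0.0822 F [-0.2  0.5 -0.1] q6 0.52
t: 11.45
tool_pos: [0.4901, 0.3824, 0.2215]
eef_rot: [0.676, 0.736, -0.025, -0.012]
force: [0.8, -0.1, -0.8]
opening: 0.0877
t 11.45 p [0.4901 0.3824 0.2215] jaw 0.085 tilt [-0.051 -0.021 -0.998] open 0.0877 F [ 0.8 -0.1 -0.8] q6 0.52
shift mm [-335.4   74.2    2.9]
turn 0.138
```

```bash
 python3 - <<'E'
from station import ctrl
import cv2,numpy as np
a=[ctrl.camera(n)["pixels"][:,:,::-1][60:260,o:o+300] for n,o in(("scene",150),("top",60))]
cv2.imwrite("pics/c2.png",cv2.resize(np.vstack(a),None,fx=2,fy=1.5)[:600] if 0 else cv2.resize(np.vstack(a),None,fx=1.5,fy=1.5))
E
```

```text
(no output)
```

View pics/c2.png

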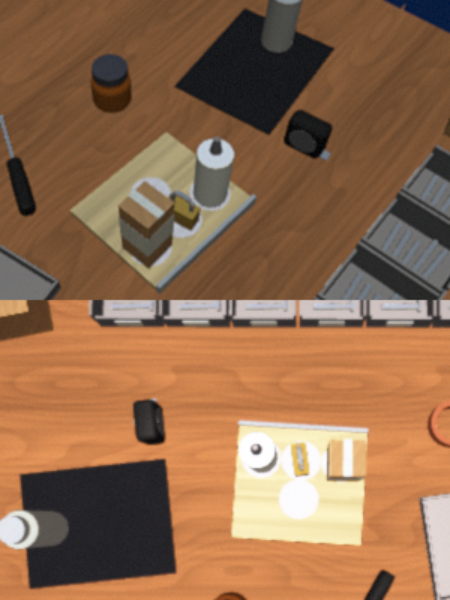

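```bash
python3 -m inch '[[[1,-40,9,0,0],[1,-42,9,0,0],[1,-42,9,0,0],[1,-42,9,0,0],[1,-42,9,0,0]]]' ; python3 d.py .5925 .0545 .22 -.053;  python3 -m inch '[[[1,-42,9,0,0],[1,-42,9,0,0],[1,-42,9,0,0],[1,0,0,0,0.07],[1,0,0,0,0.07]]]' ; python3 d.py .5925 .0545 .22 -.053
```

```text
t: 12.18
tool_pos: [0.5548, 0.1773, 0.2236]
eef_rot: [0.674, 0.739, -0.021, -0.012]
force: [0.2, 0.3, -0.4]
opening: 0.088
t 12.18 p [0.5548 0.1773 0.2236] jaw 0.092 tilt [-0.045 -0.015 -0.999] open 0.088 F [ 0.2  0.3 -0.4] q6 0.16
shift mm [-125.7   26.4    3.7]
turn 0.145
t: 12.8
tool_pos: [0.5937, 0.0461, 0.2185]
eef_rot: [0.727, 0.686, -0.024, -0.011]
force: [0.2, 0.2, 0.4]
opening: 0.0878
t 12.8 p [0.5937 0.0461 0.2185] jaw -0.058 tilt [-0.05  -0.016 -0.999] open 0.0878 F [0.2 0.2 0.4] q6 0.08
shift mm [ 8.3 -1.7 -1.6]
turn -0.005
```

```bash
python3 -m inch '[[[1,8,-2,0,0],[1,0,0,20,0],[1,0,0,20,0],[1,0,0,20,0],[1,0,0,0,0]]]' ; python3 d.py .592 .055 .07 -.053;  python3 -m inch '[[[1,0,0,0,0],[1,0,0,0,0],[1,0,0,0,0],[1,0,0,0,0],[1,0,0,0,0]]]' ; python3 d.py .592 .055 .07 -.053
```

```text
t: 13.42
tool_pos: [0.5877, 0.0563, 0.1546]
eef_rot: [0.724, 0.69, -0.024, -0.013]
force: [-0.1, 0.2, -0.0]
opening: 0.0879
t 13.43 p [0.5877 0.0563 0.1546] jaw -0.049 tilt [-0.053 -0.015 -0.998] open 0.0879 F [-0.1  0.2 -0. ] q6 0.09
shift mm [ 0.4  8.8 84.2]
turn 0.004
t: 14.05
tool_pos: [0.5888, 0.0572, 0.158]
eef_rot: [0.723, 0.69, -0.022, -0.011]
force: [0.7, 0.5, 0.1]
opening: 0.0877
t 14.05 p [0.5888 0.0572 0.158 ] jaw -0.047 tilt [-0.048 -0.015 -0.999] open 0.0877 F [0.7 0.5 0.1] q6 0.09
shift mm [-0.5  7.4 87.8]
turn 0.006
```

```bash
python3 -m inch '[[[1,0,2,1,0],[1,0,2,1,0],[1,0,1,1,0],[1,0,0,1,0],[1,0,0,1,0]]]' ;python3 -m inch '[[[1,0,0,1,0],[1,0,0,1,0],[1,0,0,1,0],[1,0,0,1,0],[1,0,0,1,0]]]' ; python3 -m inch '[[[1,0,0,1,0],[1,0,0,1,0],[1,0,0,1,0],[1,0,0,1,0],[1,0,0,1,0]]]' ; python3 d.py .592 .055 .07 -.053
```

```text
t: 14.68
tool_pos: [0.594, 0.0567, 0.1523]
eef_rot: [0.723, 0.69, -0.023, -0.011]
force: [-0.4, 0.1, -1.1]
opening: 0.0877
t: 15.3
tool_pos: [0.5936, 0.0567, 0.147]
eef_rot: [0.723, 0.69, -0.023, -0.011]
force: [-0.1, 0.4, -0.0]
opening: 0.0877
t: 15.92
tool_pos: [0.5934, 0.0566, 0.1417]
eef_rot: [0.723, 0.69, -0.023, -0.011]
force: [-0.5, 0.4, 0.2]
opening: 0.0878
t 15.93 p [0.5934 0.0566 0.1417] jaw -0.047 tilt [-0.048 -0.015 -0.999] open 0.0878 F [-0.5  0.4  0.2] q6 0.09
shift mm [-0.4  2.1 71.7]
turn 0.006
```

```bash
python3 -m inch '[[[1,0,0,-30,0],[1,45,-45,0,0],[1,45,-45,0,0],[1,0,0,40,0],[1,0,0,40,0]]]' ;python3 -m inch '[[[1,0,0,40,0],[1,0,0,20,0],[1,0,0,4,0],[1,0,0,3,0],[1,0,0,3,0]]]' ;  python3 d.py .592 .055 .07 -.053
```

```text
t: 16.55
tool_pos: [0.5068, 0.152, 0.0973]
eef_rot: [0.723, 0.69, -0.019, -0.01]
force: [-0.7, 0.0, -0.9]
opening: 0.088
t: 17.18
tool_pos: [0.5026, 0.1514, 0.0242]
eef_rot: [0.723, 0.69, -0.019, -0.01]
force: [-0.2, 0.1, 0.9]
opening: 0.0882
t 17.18 p [0.5026 0.1514 0.0242] jaw -0.046 tilt [-0.042 -0.012 -0.999] open 0.0882 F [-0.2  0.1  0.9] q6 0.28
shift mm [-92.8  91.8 -48.3]
turn 0.007
```

```bash
python3 -m inch '[[[1,0,0,15,0],[1,0,0,7,0],[1,0,0,4,0],[1,0,0,4,0],[1,0,0,4,0]]]' ;  python3 d.py; python3 -m inch '[[[1,0,0,5,0],[1,0,0,5,0],[1,0,0,5,0],[1,0,0,5,0],[1,0,0,5,0]]]' ;  python3 d.py
```

```text
t: 17.8
tool_pos: [0.5031, 0.1514, 0.0018]
eef_rot: [0.723, 0.69, -0.017, -0.008]
force: [-14.0, -3.7, 22.3]
opening: 0.0882
t 17.8 p [0.5031 0.1514 0.0018] jaw -0.047 tilt [-0.036 -0.011 -0.999] open 0.0882 F [-14.   -3.7  22.3] q6 0.28
t: 18.42
tool_pos: [0.5032, 0.1514, 0.0014]
eef_rot: [0.724, 0.69, -0.015, -0.006]
force: [-17.2, -3.1, 27.5]
opening: 0.0875
t 18.43 p [0.5032 0.1514 0.0014] jaw -0.047 tilt [-0.03  -0.011 -0.999] open 0.0875 F [-17.2  -3.1  27.5] q6 0.28
```

```bash
python3 -m inch '[[[1,0,-5,5,0],[1,0,-5,5,0],[1,0,-5,5,0],[1,0,-5,5,0],[1,0,-5,5,0]]]' ;  python3 d.py
```

```text
t: 19.05
tool_pos: [0.5018, 0.1517, 0.0016]
eef_rot: [0.724, 0.689, 0.008, 0.014]
force: [4.1, -4.4, 18.8]
opening: 0.0876
t 19.05 p [0.5018 0.1517 0.0016] jaw -0.05 tilt [ 0.031 -0.009 -0.999] open 0.0876 F [ 4.1 -4.4 18.8] q6 0.29
```

```bash
python3 -m inch '[[[1,0,0,-50,0],[1,0,0,-60,0],[1,0,0,-50,0],[1,0,0,0,0],[1,-20,20,0,0]]]' ;  python3 d.py .592 .055 .16 -.053
```

```text
t: 19.68
tool_pos: [0.5156, 0.1327, 0.1673]
eef_rot: [0.724, 0.69, 0.009, 0.014]
force: [-0.3, -0.1, 0.0]
opening: 0.0877
t 19.68 p [0.5156 0.1327 0.1673] jaw -0.048 tilt [ 0.033 -0.008 -0.999] open 0.0877 F [-0.3 -0.1  0. ] q6 0.24
shift mm [-73.9  79.8  10.5]
turn 0.005
```

```bash
python3 -m inch '[[[1,-37,40,0,0],[1,-37,40,0,0],[1,0,0,0,0],[1,0,0,0,0],[1,0,0,0,0]]]' ;  python3 d.py .592 .055 .07 -.053
```

```text
t: 20.3
tool_pos: [0.592, 0.0532, 0.1631]
eef_rot: [0.723, 0.69, 0.006, 0.011]
force: [0.1, -0.1, -0.1]
opening: 0.088
t 20.3 p [0.592  0.0532 0.1631] jaw -0.047 tilt [ 0.025 -0.007 -1.   ] open 0.088 F [ 0.1 -0.1 -0.1] q6 0.08
shift mm [ 2.4 -2.4 93. ]
turn 0.006
```

```bash
python3 -m inch '[[[1,2,0,25,0],[1,0,0,30,0],[1,0,0,30,0],[1,0,0,5,0],[1,0,0,0,0]]]' ;  python3 d.py .592 .055 .07 -.053
```

```text
t: 20.92
tool_pos: [0.5925, 0.0599, 0.0738]
eef_rot: [0.721, 0.693, 0.008, 0.012]
force: [0.1, 0.8, 0.8]
opening: 0.0879
t 20.93 p [0.5925 0.0599 0.0738] jaw -0.04 tilt [ 0.029 -0.006 -1.   ] open 0.0879 F [0.1 0.8 0.8] q6 0.09
shift mm [-4.9 -0.5  3.8]
turn 0.013
```

```bash
python3 -m inch '[[[1,-5,0,0,0],[1,0,0,0,0],[0.3,0,0,0,0],[0.3,0,0,0,0],[0.3,0,0,0,0]]]' 30;  python3 d.py .592 .055 .07 -.053
```

```text
t: 21.55
tool_pos: [0.5942, 0.0548, 0.0785]
eef_rot: [0.721, 0.693, 0.011, 0.015]
force: [0.4, -0.1, -0.5]
opening: 0.0614
t 21.55 p [0.5942 0.0548 0.0785] jaw -0.04 tilt [ 0.036 -0.006 -0.999] open 0.0614 F [ 0.4 -0.1 -0.5] q6 0.08
shift mm [ 0.1 -2.5  8.4]
turn 0.013
```

```bash
python3 -m inch '[[[0.3,0,-2,6,0],[0.3,0,0,0,0],[0.3,0,0,0,0],[0.3,0,0,0,0],[0.3,0,0,0,0]]]' 30;  python3 d.py .592 .055 .07 -.053; python3 -m inch '[[[0.3,0,0,-20,0],[0.3,0,0,-45,0],[0.3,0,0,-55,0],[0.3,0,0,-45,0],[0.3,5,0,-3,0]]]' 30;  python3 d.py .488 .312 .22 .107
```

```text
t: 22.18
tool_pos: [0.5919, 0.0549, 0.0722]
eef_rot: [0.721, 0.693, 0.011, 0.014]
force: [-1.1, 0.2, 2.0]
opening: 0.0495
t 22.18 p [0.5919 0.0549 0.0722] jaw -0.04 tilt [ 0.035 -0.006 -0.999] open 0.0495 F [-1.1  0.2  2. ] q6 0.08
shift mm [0.1 0.  2.2]
turn 0.013
t: 22.8
tool_pos: [0.5852, 0.0608, 0.2461]
eef_rot: [0.721, 0.693, 0.01, 0.014]
force: [0.2, 0.2, -1.5]
opening: 0.0498
t 22.8 p [0.5852 0.0608 0.2461] jaw -0.04 tilt [ 0.033 -0.006 -0.999] open 0.0498 F [ 0.2  0.2 -1.5] q6 0.09
shift mm [ 247.2 -108.1   21.4]
turn -0.147
```

```bash
python3 -m inch '[[[0.3,40,-18,0,0],[0.3,50,-22,0,0],[0.3,50,-22,0,0],[0.3,50,-22,0,0],[0.3,48,-20,0,0]]]' 30;  python3 d.py .490 .305 .22 .107;python3 -m inch '[[[0.3,0,0,0,-0.07],[0.3,0,0,15,-0.07],[0.3,0,0,0,0],[0.3,0,0,0,0],[0.3,0,0,0,0]]]' 30;  python3 d.py .490 .305 .0642 .107;
```

```text
t: 23.42
tool_pos: [0.4885, 0.307, 0.2331]
eef_rot: [0.724, 0.69, 0.006, 0.012]
force: [1.2, 0.5, -2.7]
opening: 0.0499
t 23.43 p [0.4885 0.307  0.2331] jaw -0.047 tilt [ 0.025 -0.01  -1.   ] open 0.0499 F [ 1.2  0.5 -2.7] q6 0.56
shift mm [-1.8  1.2 13.1]
turn -0.154
t: 24.05
tool_pos: [0.4845, 0.3111, 0.2107]
eef_rot: [0.67, 0.742, 0.0, 0.01]
force: [0.2, -0.4, -1.8]
opening: 0.05
t 24.05 p [0.4845 0.3111 0.2107] jaw 0.102 tilt [ 0.015 -0.014 -1.   ] open 0.05 F [ 0.2 -0.4 -1.8] q6 0.42
shift mm [ -4.5   2.8 146.6]
turn -0.005
```

```bash
python3 -m inch '[[[0.3,-5,3,30,0],[0.3,0,0,35,0],[0.3,0,0,35,0],[0.3,0,0,20,0],[0.3,0,0,0,0]]]' 30;  python3 d.py .490 .305 .0642 .107
```

```text
t: 24.68
tool_pos: [0.4927, 0.3045, 0.0917]
eef_rot: [0.672, 0.74, 0.004, 0.011]
force: [-1.0, -1.3, -1.6]
opening: 0.0497
t 24.68 p [0.4927 0.3045 0.0917] jaw 0.097 tilt [ 0.022 -0.01  -1.   ] open 0.0497 F [-1.  -1.3 -1.6] q6 0.41
shift mm [ 1.1 -3.2 27.4]
turn -0.01
```

```bash
python3 -m inch '[[[0.3,0,0,16,0],[0.3,0,0,9,0],[0.3,0,0,0,0],[0.3,0,0,1,0],[0.3,0,0,1,0]]]' 30;  python3 d.py .490 .305 .0642 .107
```

```text
t: 25.3
tool_pos: [0.4954, 0.3054, 0.0676]
eef_rot: [0.672, 0.74, 0.007, 0.013]
force: [-0.3, 0.6, -1.9]
opening: 0.0497
t 25.3 p [0.4954 0.3054 0.0676] jaw 0.096 tilt [ 0.028 -0.007 -1.   ] open 0.0497 F [-0.3  0.6 -1.9] q6 0.41
shift mm [ 0.1 -5.5  3.3]
turn -0.011
```

```bash
python3 -m inch '[[[0.3,0,0,3,0],[0.3,0,0,1,0],[0.3,0,0,0,0],[0.3,0,0,0,0],[0.3,0,0,0,0]]]' 30;  python3 d.py .490 .305 .0642 .107
```

```text
t: 25.92
tool_pos: [0.4958, 0.3056, 0.0643]
eef_rot: [0.672, 0.74, 0.007, 0.013]
force: [-0.5, -0.2, -1.4]
opening: 0.0498
t 25.93 p [0.4958 0.3056 0.0643] jaw 0.096 tilt [ 0.029 -0.006 -1.   ] open 0.0498 F [-0.5 -0.2 -1.4] q6 0.41
shift mm [-0.  -5.8 -0.1]
turn -0.011
```

Release, rise, then go to the box.

```bash
python3 -m inch '[[[0.3,0,0,1,0],[0.62,0,0,0,0],[0.75,0,0,0,0],[1,0,0,0,0],[1,0,0,0,0]]]' 30; python3 d.py;python3 -m inch '[[[1,0,0,-5,0],[1,0,0,-30,0],[1,0,0,-45,0],[1,0,0,-45,0],[1,0,0,-45,0]]]' ; python3 d.py .5797 -.0693 .22 -.045
```

```text
t: 26.55
tool_pos: [0.4965, 0.3059, 0.0647]
eef_rot: [0.672, 0.74, 0.009, 0.013]
force: [0.5, -0.7, 0.0]
opening: 0.0809
t 26.55 p [0.4965 0.3059 0.0647] jaw 0.096 tilt [ 0.031 -0.005 -1.   ] open 0.0809 F [ 0.5 -0.7  0. ] q6 0.41
t: 27.18
tool_pos: [0.4894, 0.3058, 0.2348]
eef_rot: [0.672, 0.74, 0.004, 0.012]
force: [0.2, 0.3, -0.6]
opening: 0.0878
t 27.18 p [0.4894 0.3058 0.2348] jaw 0.096 tilt [ 0.023 -0.01  -1.   ] open 0.0878 F [ 0.2  0.3 -0.6] q6 0.41
shift mm [-381.9   53.5   20.4]
turn 0.141
```

```bash
python3 -m inch '[[[1,-47,6,0,0],[1,-47,6,0,0],[1,-47,6,0,0],[1,-47,6,0,0],[1,-47,6,0,0]]]' ; python3 d.py .5797 -.0693 .22 -.045;  python3 -m inch '[[[1,-47,7,0,0],[1,-47,7,0,0],[1,-45,7,0,0.07],[1,0,0,0,0.07],[1,0,0,0,0]]]' ; python3 d.py .5797 -.0693 .07 -.045;   python3 - <<'E'
from station import ctrl
import cv2,numpy as np
for n in("scene","top"):
    c=ctrl.camera(n); np.savez(f"pics/{n}3.npz",**c); cv2.imwrite(f"pics/{n}3.png",c["pixels"][:,:,::-1])
E
```

```text
t: 27.8
tool_pos: [0.5444, 0.0727, 0.2466]
eef_rot: [0.669, 0.743, 0.01, 0.014]
force: [0.6, 0.5, 0.9]
opening: 0.0878
t 27.8 p [0.5444 0.0727 0.2466] jaw 0.104 tilt [ 0.035 -0.004 -0.999] open 0.0878 F [0.6 0.5 0.9] q6 -0.03
shift mm [-144.6   19.5   28.4]
turn 0.149
t: 28.42
tool_pos: [0.5804, -0.072, 0.2502]
eef_rot: [0.723, 0.691, 0.012, 0.015]
force: [-0.8, -0.1, -0.3]
opening: 0.0879
t 28.43 p [ 0.5804 -0.072   0.2502] jaw -0.045 tilt [ 0.037 -0.005 -0.999] open 0.0879 F [-0.8 -0.1 -0.3] q6 -0.14
shift mm [  3.3  -7.6 180.1]
turn -0.0
```

View pics/scene3.png

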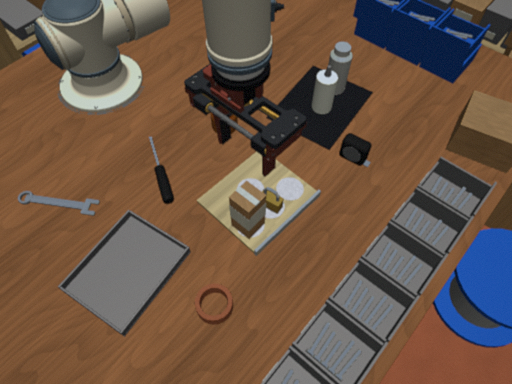

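View pics/top3.png

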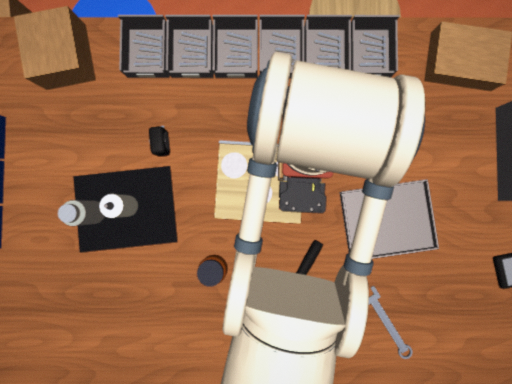

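```bash
python3 -m inch '[[[1,3,-5,25,0],[1,0,0,40,0],[1,0,0,30,0],[1,0,0,0,0],[1,0,0,0,0]]]' ; python3 d.py .5797 -.0693 .07 -.045
```

```text
t: 29.15
tool_pos: [0.5798, -0.065, 0.1563]
eef_rot: [0.718, 0.695, 0.013, 0.017]
force: [-0.1, 0.1, 0.8]
opening: 0.088
t 29.15 p [ 0.5798 -0.065   0.1563] jaw -0.032 tilt [ 0.043 -0.005 -0.999] open 0.088 F [-0.1  0.1  0.8] q6 -0.14
shift mm [-3.9 -3.6 86.3]
turn 0.013
```

```bash
python3 -m inch '[[[1,-4,-3,26,0.01],[1,0,0,30,0],[1,0,0,28,0],[1,0,0,0,0],[1,0,0,0,0]]]' ; python3 d.py .5797 -.0693 .07 -.045
```

```text
t: 29.78
tool_pos: [0.5858, -0.0694, 0.0826]
eef_rot: [0.721, 0.693, 0.018, 0.024]
force: [-0.6, -0.6, 0.7]
opening: 0.0878
t 29.77 p [ 0.5858 -0.0694  0.0826] jaw -0.039 tilt [ 0.059 -0.008 -0.998] open 0.0878 F [-0.6 -0.6  0.7] q6 -0.14
shift mm [-0.1 -6.8 12.2]
turn 0.006
```

```bash
python3 -m inch '[[[1,0,-6,12,0],[1,0,0,2,0],[0.3,0,0,0,0],[0.3,0,0,0,0],[0.3,0,0,0,0]]]' 35; python3 d.py .5797 -.0693 .07 -.045
```

```text
t: 30.4
tool_pos: [0.582, -0.0695, 0.0716]
eef_rot: [0.72, 0.693, 0.02, 0.026]
force: [-0.6, -0.7, -0.0]
opening: 0.0614
t 30.4 p [ 0.582  -0.0695  0.0716] jaw -0.039 tilt [ 0.065 -0.009 -0.998] open 0.0614 F [-0.6 -0.7 -0. ] q6 -0.14
shift mm [ 0.2 -2.4  1.4]
turn 0.006
```

```bash
python3 -m inch '[[[0.3,0,-2,1,0],[0.3,0,0,0,0],[0.3,0,0,0,0],[0.3,0,0,0,0],[0.3,0,0,-4,0]]]' 35; python3 d.py .5797 -.0693 .07 -.045
```

```text
t: 31.02
tool_pos: [0.5788, -0.0694, 0.0741]
eef_rot: [0.72, 0.693, 0.019, 0.025]
force: [0.4, 0.4, -3.8]
opening: 0.0497
t 31.02 p [ 0.5788 -0.0694  0.0741] jaw -0.039 tilt [ 0.062 -0.009 -0.998] open 0.0497 F [ 0.4  0.4 -3.8] q6 -0.14
shift mm [0.2 0.7 4.1]
turn 0.006
```

```bash
python3 -m inch '[[[0.3,0,0,-25,0],[0.3,0,0,-50,0],[0.3,0,0,-55,0],[0.3,0,0,-40,0],[0.3,20,0,-3,0]]]' 35;  python3 d.py .497 .2325 .22 .107
```

```text
t: 31.65
tool_pos: [0.5675, -0.0476, 0.244]
eef_rot: [0.721, 0.692, 0.017, 0.02]
force: [0.6, -0.3, -4.3]
opening: 0.0501
t 31.65 p [ 0.5675 -0.0476  0.244 ] jaw -0.041 tilt [ 0.052 -0.006 -0.999] open 0.0501 F [ 0.6 -0.3 -4.3] q6 -0.1
shift mm [277.  -83.   18.5]
turn -0.148
```

```bash
python3 -m inch '[[[0.3,45,-13,-1,0],[0.3,50,-14,-1,0],[0.3,50,-14,-1,0],[0.3,50,-14,-1,0],[0.3,50,-14,0,0]]]' 35;  python3 d.py .497 .2325 .22 .107;python3 -m inch '[[[0.3,25,-8,0,-0.07],[0.3,0,0,0,-0.07],[0.3,0,0,0,0],[0.3,0,0,0,0],[0.3,0,0,0,0]]]' 35;  python3 d.py .497 .2325 .063 .107
```

```text
t: 32.28
tool_pos: [0.5044, 0.2099, 0.2291]
eef_rot: [0.722, 0.691, 0.011, 0.015]
force: [0.4, -0.1, -3.9]
opening: 0.05
t 32.27 p [0.5044 0.2099 0.2291] jaw -0.043 tilt [ 0.035 -0.006 -0.999] open 0.05 F [ 0.4 -0.1 -3.9] q6 0.38
shift mm [22.3 -8.7  8.7]
turn -0.15
t: 32.9
tool_pos: [0.4913, 0.2431, 0.216]
eef_rot: [0.668, 0.744, 0.003, 0.01]
force: [0.2, 0.6, -4.4]
opening: 0.0502
t 32.9 p [0.4913 0.2431 0.216 ] jaw 0.107 tilt [ 0.019 -0.01  -1.   ] open 0.0502 F [ 0.2  0.6 -4.4] q6 0.3
shift mm [ -9.4   1.8 153.2]
turn 0.0
```

```bash
python3 -m inch '[[[0.3,-10,2,30,0],[0.3,0,0,40,0],[0.3,0,0,35,0],[0.3,0,0,20,0],[0.3,0,0,0,0]]]' 35;  python3 d.py .497 .2325 .063 .107
```

```text
t: 33.52
tool_pos: [0.4984, 0.23, 0.0884]
eef_rot: [0.671, 0.741, 0.004, 0.011]
force: [0.4, -0.1, -4.3]
opening: 0.0502
t 33.52 p [0.4984 0.23   0.0884] jaw 0.099 tilt [ 0.022 -0.008 -1.   ] open 0.0502 F [ 0.4 -0.1 -4.3] q6 0.28
shift mm [ 2.9 -1.7 25.4]
turn -0.008
```

```bash
python3 -m inch '[[[0.3,0,0,15,0],[0.3,0,0,4,0],[0.3,0,0,0,0],[0.3,0,0,0,0],[0.3,0,0,1,0]]]' 35;  python3 d.py .497 .2325 .063 .107
```

```text
t: 34.15
tool_pos: [0.501, 0.2302, 0.0714]
eef_rot: [0.672, 0.741, 0.007, 0.012]
force: [0.1, 0.1, -4.4]
opening: 0.0499
t 34.15 p [0.501  0.2302 0.0714] jaw 0.098 tilt [ 0.028 -0.006 -1.   ] open 0.0499 F [ 0.1  0.1 -4.4] q6 0.28
shift mm [ 2.7 -4.   8.3]
turn -0.009
```

```bash
python3 -m inch '[[[0.3,0,0,3,0],[0.3,0,0,2,0],[0.3,0,0,1,0],[0.3,0,0,1,0],[0.3,0,0,0,0]]]' 35;  python3 d.py .497 .2325 .063 .107
```

```text
t: 34.78
tool_pos: [0.5014, 0.2304, 0.0646]
eef_rot: [0.672, 0.741, 0.007, 0.012]
force: [0.5, -0.4, -2.7]
opening: 0.0498
t 34.77 p [0.5014 0.2304 0.0646] jaw 0.098 tilt [ 0.029 -0.006 -1.   ] open 0.0498 F [ 0.5 -0.4 -2.7] q6 0.28
shift mm [ 2.6 -4.2  1.4]
turn -0.009
```

```bash
python3 -m inch '[[[0.3,0,0,2,0],[0.3,0,0,1,0],[0.62,0,0,0,0],[0.75,0,0,0,0],[1,0,0,0,0]]]' 30; python3 d.py;python3 -m inch '[[[1,0,0,-3,0],[1,0,0,-30,0],[1,0,0,-45,0],[1,0,0,-45,0],[1,0,0,-30,0]]]' ; python3 d.py;   python3 - <<'E'
from station import ctrl
import cv2,numpy as np
for n in("scene","top"):
    c=ctrl.camera(n); np.savez(f"pics/{n}4.npz",**c); cv2.imwrite(f"pics/{n}4.png",c["pixels"][:,:,::-1])
a=cv2.imread("pics/top4.png")[130:235,205:315]; cv2.imwrite("pics/top4z.png",cv2.resize(a,None,fx=5,fy=5,interpolation=cv2.INTER_CUBIC))
a=cv2.imread("pics/scene4.png")[140:255,190:325]; cv2.imwrite("pics/scene4z.png",cv2.resize(a,None,fx=5,fy=5,interpolation=cv2.INTER_CUBIC))
E
```

```text
t: 35.4
tool_pos: [0.5029, 0.2309, 0.0656]
eef_rot: [0.672, 0.741, 0.01, 0.014]
force: [-0.7, -0.2, 0.4]
opening: 0.0708
t 35.4 p [0.5029 0.2309 0.0656] jaw 0.098 tilt [ 0.033 -0.004 -0.999] open 0.0708 F [-0.7 -0.2  0.4] q6 0.28
t: 36.02
tool_pos: [0.4964, 0.231, 0.2195]
eef_rot: [0.672, 0.741, 0.007, 0.012]
force: [-1.3, 0.2, 0.2]
opening: 0.088
t 36.02 p [0.4964 0.231  0.2195] jaw 0.098 tilt [ 0.027 -0.006 -1.   ] open 0.088 F [-1.3  0.2  0.2] q6 0.28
```

View pics/scene4.png

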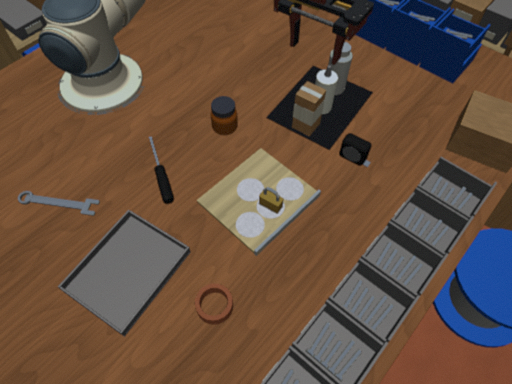

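View pics/top4.png

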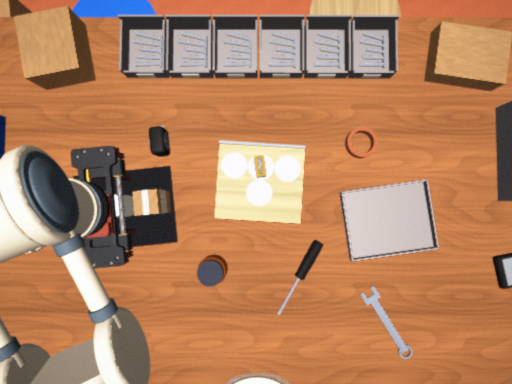

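View pics/top4z.png

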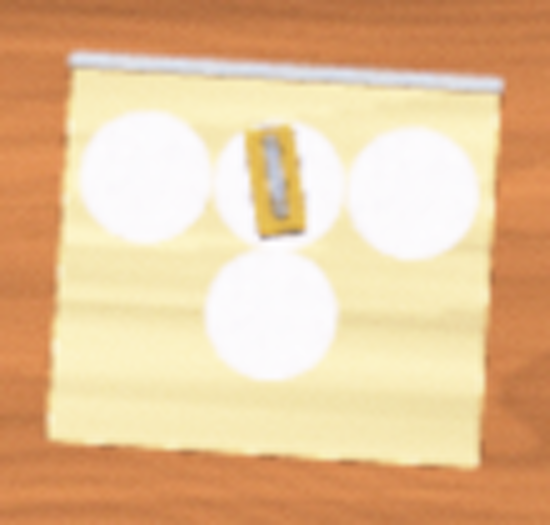

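View pics/scene4z.png

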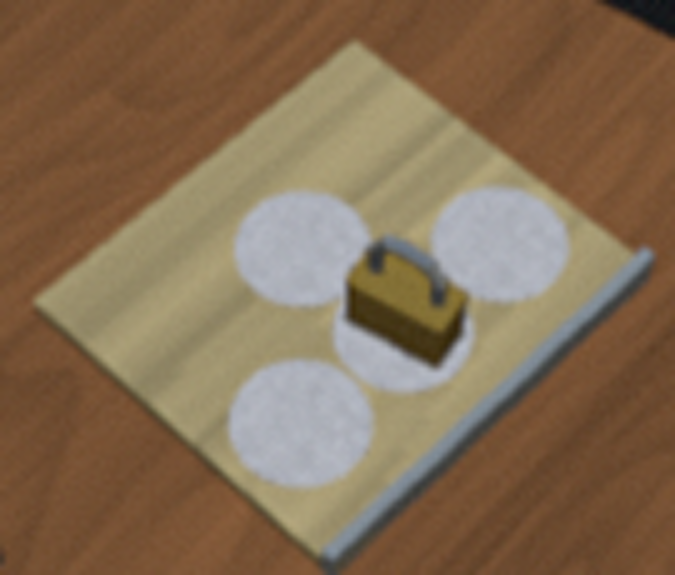

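```bash
python3 - <<'E'
from h import *
S,T=load("scene4"),load("top4")
zt=lambda x,y:((x+.5)/5-.5+205,(y+.5)/5-.5+130)
zs=lambda x,y:((x+.5)/5-.5+190,(y+.5)/5-.5+140)
P=[]
for n,a,b in [("NL",(383,252),(260,238)),("NR",(347,282),(306,232)),("FR",(433,330),(294,127)),("FL",(468,293),(246,131))]:
    p,e=tri(S,zs(*a),T,zt(*b));print(n,p.round(4),e.round(4),plane(T,zt(*b),.048).round(4))
    P.append(plane(T,zt(*b),.048))
P=np.array(P);print(P.mean(0),[(np.arctan2(*(v[[1,0]]))).round(3) for v in (P[3]-P[0],P[2]-P[1],P[0]-P[1],P[3]-P[2])])
hsv=cv2.cvtColor(cv2.resize(T["pixels"][145:185,245:275],None,fx=8,fy=8,interpolation=cv2.INTER_CUBIC),cv2.COLOR_RGB2HSV)
m=(hsv[...,1]>130).astype(np.uint8)
m2=(hsv[...,1]>130)|(hsv[...,2]<200)
for mm in(m,m2.astype(np.uint8)):
    n,l,s,c=cv2.connectedComponentsWithStats(mm);i=np.argmax([s[k,4]*(l[160,100:150]==k).any() for k in range(1,n)])+1
    cs,_=cv2.findContours((l==i).astype(np.uint8),0,1);r=cv2.minAreaRect(max(cs,key=cv2.contourArea));bp=(cv2.boxPoints(r)+.5)/8-.5+[245,145]
    print(r,[plane(T,p,.048)[:2].round(4).tolist() for p in bp])
for nm,n,b in[("mark can",0,(271,316)),("mark gl",0,(146,177)),("mark box",0,(413,193))]: print(nm,plane(T,zt(*b),.012).round(4))
# mat+can bases check
E
python3 d.py .584 -.004 .2 1.7
```

```text
NL [0.5632 0.005  0.0372] 0.0066 [0.56   0.0026 0.048 ]
NR [ 0.5643 -0.017   0.0413] 0.0028 [ 0.5628 -0.0179  0.048 ]
FR [ 0.6095 -0.0128  0.0471] 0.0013 [ 0.6099 -0.0124  0.048 ]
FL [0.6085 0.0095 0.0472] 0.001 [0.608  0.0091 0.048 ]
[ 0.58517156 -0.00465795  0.048     ] [np.float64(0.135), np.float64(0.117), np.float64(1.705), np.float64(1.658)]
((120.72207641601562, 169.27679443359375), (164.6671905517578, 72.0239028930664), 81.72411346435547) [[0.6071, 0.0093], [0.6101, -0.0106], [0.5645, -0.0174], [0.5615, 0.0024]]
((121.3281021118164, 173.44320678710938), (173.08767700195312, 72.0239028930664), 81.72411346435547) [[0.6071, 0.0093], [0.6101, -0.0106], [0.5621, -0.0178], [0.5592, 0.0021]]
mark can [ 0.5264 -0.0021  0.012 ]
mark gl [0.5909 0.0564 0.012 ]
mark box [ 0.5839 -0.0678  0.012 ]
t 36.12 p [0.4975 0.2314 0.2218] jaw 0.098 tilt [ 0.032 -0.004 -0.999] open 0.0875 F [ 0.6 -0.4  0. ] q6 0.28
shift mm [-242.6   62.3   25.5]
turn -1.602
```

```bash
python3 -m inch '[[[1,-45,11,0,0],[1,-45,11,0,0],[1,-45,11,0,0],[1,-45,11,0,0],[1,-45,11,0,0]]]' ; python3 -m inch '[[[1,0,0,0,0.18],[1,0,0,0,0.18],[1,0,0,0,0.18],[1,0,0,0,0.18],[1,0,0,0,0.18]]]' ; python3 -m inch '[[[1,0,0,0,0.18],[1,0,0,0,0.18],[1,0,0,0,0.18],[1,0,0,0,0.1],[1,0,0,0,0]]]' ;python3 d.py .585 -.0045 .1 -1.43
```

```text
t: 36.75
tool_pos: [0.575, 0.0102, 0.2182]
eef_rot: [0.669, 0.743, 0.007, 0.011]
force: [0.4, -0.3, 0.7]
opening: 0.0878
t: 37.38
tool_pos: [0.574, 0.0055, 0.208]
eef_rot: [0.932, 0.362, 0.006, 0.004]
force: [-0.5, 1.9, 0.1]
opening: 0.088
t: 38.0
tool_pos: [0.572, 0.0054, 0.1987]
eef_rot: [0.999, 0.04, 0.001, 0.002]
force: [0.7, 0.4, 0.3]
opening: 0.0876
t 38.0 p [0.572  0.0054 0.1987] jaw -1.491 tilt [ 0.003 -0.003 -1.   ] open 0.0876 F [0.7 0.4 0.3] q6 1.44
shift mm [11.9 10.6 98.8]
turn -0.061
```

```bash
python3 -m inch '[[[1,12,10,30,-0.06],[1,0,0,40,0],[1,0,0,25,0],[1,0,0,0,0],[1,0,0,0,0]]]' ;python3 d.py .585 -.0045 .021 -1.43
```

```text
t: 38.62
tool_pos: [0.5847, -0.0041, 0.099]
eef_rot: [0.997, 0.076, 0.0, 0.002]
force: [0.1, 0.4, 0.9]
opening: 0.088
t 38.62 p [ 0.5847 -0.0041  0.099 ] jaw -1.418 tilt [ 0.001 -0.003 -1.   ] open 0.088 F [0.1 0.4 0.9] q6 1.36
shift mm [ 0.2  0.2 78. ]
turn 0.012
```

```bash
python3 -m inch '[[[1,0,0,25,0],[1,0,0,30,0],[1,0,0,22,0],[1,0,0,0,0],[1,0,0,0,0]]]' ;python3 d.py .585 -.0045 .021 -1.43
```

```text
t: 39.25
tool_pos: [0.59, -0.0045, 0.0299]
eef_rot: [0.997, 0.078, 0.007, 0.003]
force: [0.2, 0.0, 0.5]
opening: 0.0878
t 39.25 p [ 0.59   -0.0045  0.0299] jaw -1.415 tilt [ 0.015 -0.004 -1.   ] open 0.0878 F [0.2 0.  0.5] q6 1.35
shift mm [-5.1 -0.8  8.8]
turn 0.015
```

```bash
python3 -m inch '[[[1,-6,0,9,0.015],[1,0,0,3,0],[0,0,0,0,0],[0,0,0,0,0],[0,0,0,0,0]]]' 25 ;python3 d.py .585 -.0045 .021 -1.43; python3 -m inch '[[[0,0,0,0,0],[0,0,0,0,0],[0,0,0,0,0],[0,0,0,0,0],[0,0,0,0,0]]]' 25 ;python3 d.py .585 -.0045 .021 -1.43
```

```text
t: 39.88
tool_pos: [0.5857, -0.0056, 0.0206]
eef_rot: [0.997, 0.07, 0.01, 0.003]
force: [-0.2, 0.4, 0.2]
opening: 0.0612
t 39.88 p [ 0.5857 -0.0056  0.0206] jaw -1.431 tilt [ 0.02  -0.004 -1.   ] open 0.0612 F [-0.2  0.4  0.2] q6 1.37
shift mm [-0.5 -1.2 -0.5]
turn -0.001
t: 40.5
tool_pos: [0.5858, -0.0055, 0.0207]
eef_rot: [0.997, 0.07, 0.01, 0.003]
force: [0.3, 0.4, -0.1]
opening: 0.0243
t 40.5 p [ 0.5858 -0.0055  0.0207] jaw -1.431 tilt [ 0.02  -0.004 -1.   ] open 0.0243 F [ 0.3  0.4 -0.1] q6 1.37
shift mm [-0.6 -1.1 -0.3]
turn -0.001
```

```bash
python3 -m inch '[[[0,0,0,-15,0],[0,0,0,-35,0],[0,0,0,-45,0],[0,0,0,-25,0],[0,0,0,0,0]]]' 25 ;python3 d.py .4654 -.302 .13 -1.43
```

```text
t: 41.12
tool_pos: [0.582, -0.0051, 0.145]
eef_rot: [0.998, 0.07, 0.008, 0.003]
force: [-0.1, 0.3, -2.4]
opening: 0.0233
t 41.12 p [ 0.582  -0.0051  0.145 ] jaw -1.431 tilt [ 0.017 -0.004 -1.   ] open 0.0233 F [-0.1  0.3 -2.4] q6 1.37
shift mm [-157.1  277.7   14.3]
turn -0.001
```

```bash
python3 -m inch '[[[0,-22,39,0,0],[0,-26,46,0,0],[0,-26,46,0,0],[0,-26,46,0,0],[0,-26,46,0,0]]]' 25 ;python3 d.py .4654 -.302 .1 -1.43;python3 -m inch '[[[0,-26,46,0,0],[0,0,0,0,0],[0,0,0,0,0],[0,0,0,0,0],[0,0,0,0,0]]]' 25 ;python3 d.py .4654 -.302 .0127 -1.43;python3 - <<'E'
from station import ctrl
import cv2,numpy as np
for n in("scene","top"):
    c=ctrl.camera(n); np.savez(f"pics/{n}5.npz",**c); cv2.imwrite(f"pics/{n}5.png",c["pixels"][:,:,::-1])
E
```

```text
t: 41.75
tool_pos: [0.485, -0.2457, 0.1372]
eef_rot: [0.997, 0.074, 0.005, 0.001]
force: [1.2, -0.5, -2.0]
opening: 0.0235
t 41.75 p [ 0.485  -0.2457  0.1372] jaw -1.423 tilt [ 0.009 -0.    -1.   ] open 0.0235 F [ 1.2 -0.5 -2. ] q6 0.89
shift mm [-28.   52.7  37.1]
turn 0.007
t: 42.38
tool_pos: [0.4626, -0.2962, 0.1313]
eef_rot: [0.997, 0.072, 0.001, -0.002]
force: [-0.6, 1.1, -2.5]
opening: 0.0241
t 42.38 p [ 0.4626 -0.2962  0.1313] jaw -1.426 tilt [ 0.003  0.004 -1.   ] open 0.0241 F [-0.6  1.1 -2.5] q6 0.79
shift mm [  1.5   6.6 118.6]
turn 0.004
```

View pics/scene5.png

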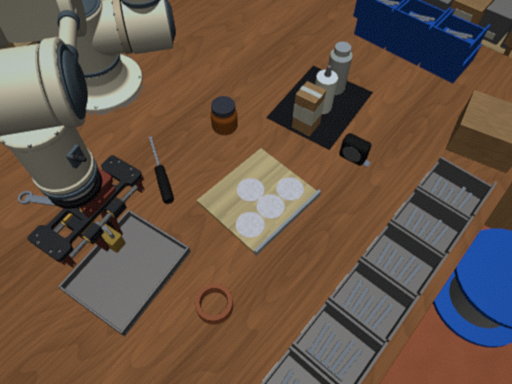

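```bash
python3 -m inch '[[[0,1,6,25,0],[0,0,0,35,0],[0,0,0,25,0],[0,0,0,10,0],[0,0,0,0,0]]]' 25 ;python3 d.py .4654 -.302 .0127 -1.43
```

```text
t: 43.1
tool_pos: [0.4675, -0.3005, 0.0365]
eef_rot: [0.997, 0.074, 0.003, -0.001]
force: [0.7, 0.6, -1.7]
opening: 0.024
t 43.1 p [ 0.4675 -0.3005  0.0365] jaw -1.422 tilt [ 0.007  0.002 -1.   ] open 0.024 F [ 0.7  0.6 -1.7] q6 0.79
shift mm [-2.4  1.2 23.8]
turn 0.008
```

```bash
python3 -m inch '[[[0,0,0,14,0],[0,0,0,5,0],[0,0,0,0,0],[0,0,0,1,0],[0,0,0,1,0]]]' 25 ;python3 d.py .4654 -.302 .0127 -1.43
```

```text
t: 43.72
tool_pos: [0.4693, -0.3016, 0.0177]
eef_rot: [0.997, 0.075, 0.005, 0.001]
force: [-0.6, -0.2, -2.2]
opening: 0.0237
t 43.73 p [ 0.4693 -0.3016  0.0177] jaw -1.422 tilt [ 0.011 -0.002 -1.   ] open 0.0237 F [-0.6 -0.2 -2.2] q6 0.79
shift mm [-4.  -0.2  4.9]
turn 0.008
```

```bash
python3 -m inch '[[[0,0,0,2,0],[0,0,0,2,0],[0,0,0,1,0],[0,0,0,0.5,0],[0,0,0,0,0]]]' 25 ;python3 d.py .4654 -.302 .0127 -1.43
```

```text
t: 44.35
tool_pos: [0.4697, -0.3018, 0.0129]
eef_rot: [0.997, 0.075, 0.006, 0.002]
force: [0.8, 0.0, -2.8]
opening: 0.024
t 44.35 p [ 0.4697 -0.3018  0.0129] jaw -1.421 tilt [ 0.012 -0.002 -1.   ] open 0.024 F [ 0.8  0.  -2.8] q6 0.79
shift mm [-4.2 -0.5  0.1]
turn 0.009
```

```bash
python3 -m inch '[[[0,0,0,1,0],[0,0,0,1,0],[0,0,0,0.5,0],[0,0,0,0,0],[0,0,0,0,0]]]' 25 ;python3 d.py .4654 -.302 .0127 -1.43
```

```text
t: 44.98
tool_pos: [0.4697, -0.3019, 0.0128]
eef_rot: [0.997, 0.075, 0.006, 0.002]
force: [-2.5, 1.1, 2.3]
opening: 0.0243
t 44.98 p [ 0.4697 -0.3019  0.0128] jaw -1.421 tilt [ 0.012 -0.003 -1.   ] open 0.0243 F [-2.5  1.1  2.3] q6 0.79
shift mm [-4.2 -0.5  0. ]
turn 0.009
```

```bash
python3 -m inch '[[[0.35,0,0,0,0],[0.5,0,0,0,0],[1,0,0,0,0],[1,0,0,0,0],[1,0,0,0,0]]]' 25 ;python3 -m inch '[[[1,0,0,-5,0],[1,0,0,-30,0],[1,0,0,-55,0],[1,0,0,-55,0],[1,0,0,-50,0]]]' ;python3 d.py .497 .2325 .22 .107;python3 - <<'E'
from station import ctrl
import cv2,numpy as np
for n in("scene","top"):
    c=ctrl.camera(n); np.savez(f"pics/{n}6.npz",**c); cv2.imwrite(f"pics/{n}6.png",c["pixels"][:,:,::-1])
E
```

```text
t: 45.6
tool_pos: [0.4704, -0.3025, 0.0125]
eef_rot: [0.997, 0.075, 0.007, 0.002]
force: [0.3, 0.8, 1.5]
opening: 0.0676
t: 46.22
tool_pos: [0.4656, -0.3002, 0.2082]
eef_rot: [0.997, 0.075, 0.003, -0.001]
force: [0.5, 0.4, 0.4]
opening: 0.0879
t 46.23 p [ 0.4656 -0.3002  0.2082] jaw -1.422 tilt [ 0.006  0.002 -1.   ] open 0.0879 F [0.5 0.4 0.4] q6 0.79
shift mm [ 110.3 -522.2  -10.5]
turn -1.529
```

View pics/scene6.png

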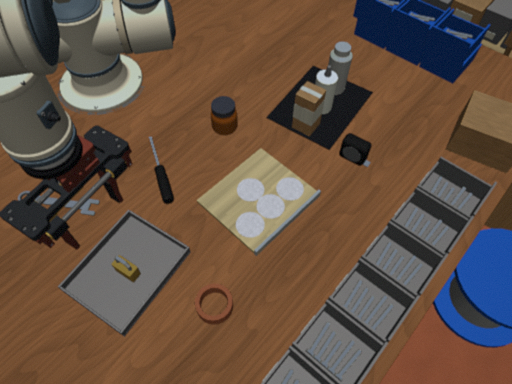

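View pics/top6.png

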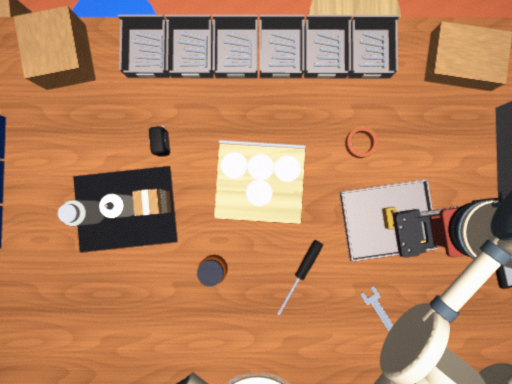

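```bash
python3 - <<'E'
import cv2
a=cv2.imread("pics/top6.png")[160:260,50:185]; cv2.imwrite("pics/top6z.png",cv2.resize(a,None,fx=5,fy=5,interpolation=cv2.INTER_CUBIC))
a=cv2.imread("pics/scene6.png")[35:150,260:380]; cv2.imwrite("pics/scene6z.png",cv2.resize(a,None,fx=5,fy=5,interpolation=cv2.INTER_CUBIC))
E
```

```text
(no output)
```

View pics/top6z.png

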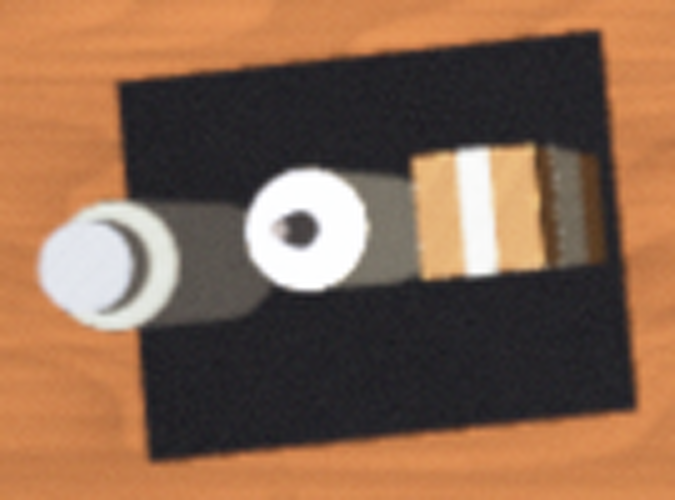

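View pics/scene6z.png

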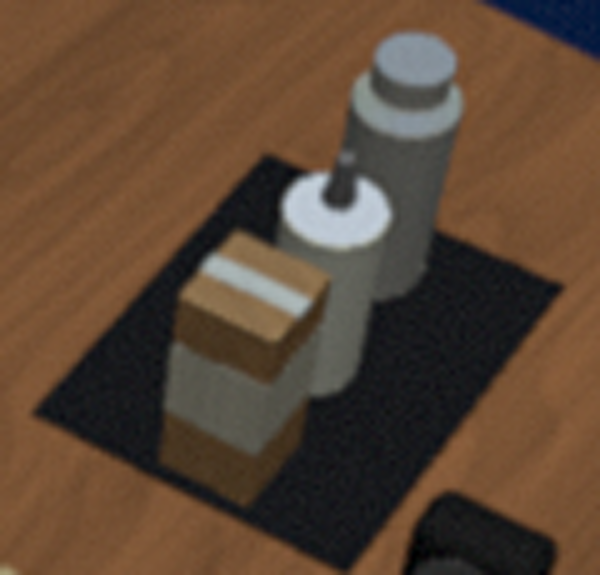

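```bash
python3 - <<'E'
from h import *
S,T=load("scene6"),load("top6")
zt=lambda x,y:((x+.5)/5-.5+50,(y+.5)/5-.5+160)
zs=lambda x,y:((x+.5)/5-.5+260,(y+.5)/5-.5+35)
for n,a,b in [("cap",(415,60),(88,265)),("rim",(407,102),(118,266)),("glue",(336,210),(307,229)),("boxc",(255,287),(480,212))]:
    p,e=tri(S,zs(*a),T,zt(*b));print(n,p.round(4),e.round(4))
for z,b in [(.134,(88,265)),(.110,(118,266)),(.104,(307,229)),(.116,(480,212))]: print(plane(T,zt(*b),z).round(4))
B=[plane(T,zt(*b),.116) for b in [(412,155),(540,145),(548,270),(422,280)]]
for i in range(4): d=B[i]-B[i-1]; print(np.arctan2(d[1],d[0]).round(3),np.linalg.norm(d).round(4))
print([plane(T,zt(*b),.004)[:2].round(4) for b in [(120,82),(600,32),(635,408),(150,460)]])
E
python3 d.py .5 .2325 .22 .1
```

```text
cap [0.4815 0.3817 0.1338] 0.0012
rim [0.4811 0.3822 0.1086] 0.0025
glue [0.4963 0.3056 0.1032] 0.001
boxc [0.5038 0.23   0.1151] 0.0017
[0.4811 0.3811 0.134 ]
[0.4802 0.3806 0.11  ]
[0.4959 0.3049 0.104 ]
[0.5032 0.2292 0.116 ]
0.1 0.0515
-1.489 0.0529
-3.06 0.0515
1.654 0.0519
[array([0.5643, 0.433 ]), array([0.5888, 0.2077]), array([0.4133, 0.1886]), array([0.3882, 0.4141])]
t 46.33 p [ 0.4676 -0.3016  0.2142] jaw -1.421 tilt [ 0.015 -0.005 -1.   ] open 0.0878 F [ 0.2 -0.3  0.8] q6 0.79
shift mm [ 111.6 -523.3   -7.8]
turn -1.521
```

```bash
python3 -m inch '[[[1,0,0,0,-0.18],[1,0,0,0,-0.18],[1,0,0,-5,-0.18],[1,0,0,0,-0.18],[1,0,0,0,-0.18]]]' ;python3 -m inch '[[[1,0,0,0,-0.18],[1,0,0,-5,-0.18],[1,0,0,0,-0.18],[1,0,0,0,-0.08],[1,0,0,0,0]]]' ;python3 d.py .5035 .230 .22 .09
```

```text
t: 46.95
tool_pos: [0.4675, -0.3016, 0.2198]
eef_rot: [0.858, 0.513, 0.006, 0.007]
force: [0.1, -0.1, 0.0]
opening: 0.0881
t: 47.58
tool_pos: [0.4669, -0.3012, 0.223]
eef_rot: [0.653, 0.758, 0.003, 0.007]
force: [-0.9, -0.2, -0.1]
opening: 0.0873
t 47.58 p [ 0.4669 -0.3012  0.223 ] jaw 0.149 tilt [ 0.015 -0.004 -1.   ] open 0.0873 F [-0.9 -0.2 -0.1] q6 -0.78
shift mm [519.9 114.7   1.2]
turn 0.059
```

```bash
python3 -m inch '[[[1,50,11,0,0],[1,50,11,0,0],[1,50,11,0,0],[1,50,11,0,0],[1,50,11,0,0]]]' ;python3 -m inch '[[[1,50,11,0,0],[1,50,11,0,0],[1,50,11,0,0],[1,50,11,0,0.03],[1,40,9,0,0.03]]]' ;python3 d.py .5035 .230 .22 .09
```

```text
t: 48.2
tool_pos: [0.4853, -0.042, 0.22]
eef_rot: [0.66, 0.752, 0.003, 0.006]
force: [0.8, 0.7, 0.4]
opening: 0.0877
t: 48.82
tool_pos: [0.508, 0.2116, 0.219]
eef_rot: [0.686, 0.727, 0.004, 0.007]
force: [0.3, 0.6, 1.1]
opening: 0.0879
t 48.83 p [0.508  0.2116 0.219 ] jaw 0.059 tilt [ 0.014 -0.004 -1.   ] open 0.0879 F [0.3 0.6 1.1] q6 0.28
shift mm [18.6 -3.4 -1.2]
turn -0.031
```

```bash
python3 -m inch '[[[1,18,-3,0,-0.03],[1,0,0,30,0],[1,0,0,40,0],[1,0,0,0,0],[1,0,0,0,0]]]' ;python3 d.py .5035 .230 .064 .09
```

```text
t: 49.45
tool_pos: [0.5042, 0.2306, 0.149]
eef_rot: [0.673, 0.739, 0.004, 0.007]
force: [0.1, 0.1, 0.2]
opening: 0.0876
t 49.45 p [0.5042 0.2306 0.149 ] jaw 0.093 tilt [ 0.016 -0.004 -1.   ] open 0.0876 F [0.1 0.1 0.2] q6 0.28
shift mm [-0.1 -2.1 84.9]
turn 0.003
```

```bash
python3 -m inch '[[[1,0,-2,25,0],[1,0,0,30,0],[1,0,0,28,0],[1,0,0,2,0],[1,0,0,0,0]]]' ;python3 d.py .5035 .230 .064 .09
```

```text
t: 50.08
tool_pos: [0.5094, 0.2303, 0.0748]
eef_rot: [0.674, 0.738, 0.011, 0.011]
force: [-0.2, 0.4, 0.1]
opening: 0.0878
t 50.08 p [0.5094 0.2303 0.0748] jaw 0.091 tilt [ 0.032  0.002 -0.999] open 0.0878 F [-0.2  0.4  0.1] q6 0.28
shift mm [ 0.2 -6.2 10.6]
turn 0.001
```

```bash
python3 -m inch '[[[1,0,-6,11,0],[1,0,0,3,0],[0.3,0,0,0,0],[0.3,0,0,0,0],[0.3,0,0,0,0]]]' 35;python3 d.py .5035 .230 .064 .09; python3 -m inch '[[[0.3,0,0,0,0],[0.3,0,0,0,0],[0.3,0,0,0,0],[0.3,0,0,0,0],[0.3,0,0,0,0]]]' 35;python3 d.py .5797 -.0693 .22 -.045
```

```text
t: 50.7
tool_pos: [0.5051, 0.2304, 0.0638]
eef_rot: [0.674, 0.738, 0.014, 0.013]
force: [0.3, -1.0, -0.5]
opening: 0.0615
t 50.7 p [0.5051 0.2304 0.0638] jaw 0.091 tilt [ 0.037  0.004 -0.999] open 0.0615 F [ 0.3 -1.  -0.5] q6 0.28
shift mm [-0.3 -1.7 -0.3]
turn 0.001
t: 51.32
tool_pos: [0.5045, 0.2303, 0.064]
eef_rot: [0.674, 0.739, 0.013, 0.012]
force: [-1.6, -0.4, 1.3]
opening: 0.051
t 51.33 p [0.5045 0.2303 0.064 ] jaw 0.091 tilt [ 0.036  0.003 -0.999] open 0.051 F [-1.6 -0.4  1.3] q6 0.28
shift mm [-305.2   53.1 -154.2]
turn 0.136
```

```bash
python3 -m inch '[[[0.3,0,0,-20,0],[0.3,0,0,-50,0],[0.3,0,0,-55,0],[0.3,0,0,-40,0],[0.3,-15,0,-3,0]]]' 35;python3 d.py .5797 -.0693 .22 -.045;python3 -m inch '[[[0.3,-46,9,0,0],[0.3,-46,9,0,0],[0.3,-46,9,0,0],[0.3,-46,9,0,0],[0.3,-46,9,0,0]]]' 35;python3 d.py .5797 -.0693 .22 -.045
```

```text
t: 51.95
tool_pos: [0.4987, 0.2144, 0.2361]
eef_rot: [0.674, 0.739, 0.011, 0.011]
force: [-0.2, 0.2, -4.5]
opening: 0.05
t 51.95 p [0.4987 0.2144 0.2361] jaw 0.093 tilt [ 0.032  0.001 -0.999] open 0.05 F [-0.2  0.2 -4.5] q6 0.25
shift mm [-289.9   53.8   18.3]
turn 0.138
t: 52.58
tool_pos: [0.5635, -0.0195, 0.228]
eef_rot: [0.672, 0.74, 0.007, 0.008]
force: [0.1, 0.6, -3.5]
opening: 0.0498
t 52.58 p [ 0.5635 -0.0195  0.228 ] jaw 0.096 tilt [ 0.021 -0.001 -1.   ] open 0.0498 F [ 0.1  0.6 -3.5] q6 -0.19
shift mm [-51.1  11.2   8.4]
turn 0.141
```

```bash
python3 -m inch '[[[0.3,-45,10,0,0.07],[0.3,0,0,0,0.07],[0.3,0,0,20,0],[0.3,0,0,30,0],[0.3,0,0,0,0]]]' 35;python3 d.py .5797 -.069 .072 -.045
```

```text
t: 53.2
tool_pos: [0.5736, -0.0746, 0.1637]
eef_rot: [0.728, 0.686, 0.001, 0.001]
force: [-0.7, -0.1, -4.3]
opening: 0.0497
t 53.2 p [ 0.5736 -0.0746  0.1637] jaw -0.06 tilt [ 0.002 -0.001 -1.   ] open 0.0497 F [-0.7 -0.1 -4.3] q6 -0.13
shift mm [ 6.1  5.5 91.7]
turn -0.015
```

```bash
python3 -m inch '[[[0.3,6,5,25,0],[0.3,0,0,30,0],[0.3,0,0,15,0],[0.3,0,0,0,0],[0.3,0,0,0,0]]]' 35;python3 d.py .5797 -.069 .072 -.045
```

```text
t: 53.82
tool_pos: [0.5793, -0.0711, 0.0948]
eef_rot: [0.728, 0.685, 0.001, 0.002]
force: [0.5, -0.6, -3.9]
opening: 0.0499
t 53.83 p [ 0.5793 -0.0711  0.0948] jaw -0.061 tilt [ 0.005 -0.002 -1.   ] open 0.0499 F [ 0.5 -0.6 -3.9] q6 -0.12
shift mm [ 2.1  0.1 22.8]
turn -0.016
```

```bash
python3 -m inch '[[[0.3,2,1,13,0],[0.3,0,0,4,0],[0.3,0,0,0,0],[0.3,0,0,1,0],[0.3,0,0,1,0]]]' 35;python3 d.py .5807 -.069 .072 -.045
```

```text
t: 54.45
tool_pos: [0.582, -0.0693, 0.0775]
eef_rot: [0.728, 0.685, 0.002, 0.004]
force: [-0.2, -0.0, -3.3]
opening: 0.0498
t 54.45 p [ 0.582  -0.0693  0.0775] jaw -0.061 tilt [ 0.009 -0.003 -1.   ] open 0.0498 F [-0.2 -0.  -3.3] q6 -0.12
shift mm [ 0.2 -1.3  5.5]
turn -0.016
```

```bash
python3 -m inch '[[[0.3,0,-1,3,0],[0.3,0,0,2,0],[0.3,0,0,1,0],[0.3,0,0,0,0],[0.3,0,0,0,0]]]' 35;python3 d.py .5807 -.069 .072 -.045
```

```text
t: 55.08
tool_pos: [0.5811, -0.0693, 0.073]
eef_rot: [0.728, 0.685, 0.003, 0.005]
force: [-1.6, 0.3, -1.6]
opening: 0.0497
t 55.08 p [ 0.5811 -0.0693  0.073 ] jaw -0.061 tilt [ 0.01  -0.003 -1.   ] open 0.0497 F [-1.6  0.3 -1.6] q6 -0.12
shift mm [ 0.3 -0.4  1. ]
turn -0.016
```

```bash
python3 -m inch '[[[0.3,0,0,1.5,0],[0.3,0,0,1,0],[0.6,0,0,0,0],[0.75,0,0,0,0],[1,0,0,0,0]]]' 35;python3 d.py; python3 -m inch '[[[1,0,0,0,0],[1,0,0,-30,0],[1,0,0,-50,0],[1,0,0,-50,0],[1,0,0,-20,0]]]';python3 d.py .496 .3052 .22 .09
```

```text
t: 55.7
tool_pos: [0.5825, -0.0696, 0.0733]
eef_rot: [0.728, 0.685, 0.004, 0.007]
force: [0.0, 0.0, -0.2]
opening: 0.0694
t 55.7 p [ 0.5825 -0.0696  0.0733] jaw -0.06 tilt [ 0.015 -0.004 -1.   ] open 0.0694 F [ 0.   0.  -0.2] q6 -0.12
t: 56.32
tool_pos: [0.5792, -0.0688, 0.2236]
eef_rot: [0.728, 0.685, 0.002, 0.004]
force: [0.8, 0.4, -0.7]
opening: 0.0881
t 56.33 p [ 0.5792 -0.0688  0.2236] jaw -0.061 tilt [ 0.009 -0.003 -1.   ] open 0.0881 F [ 0.8  0.4 -0.7] q6 -0.12
shift mm [ 368.3 -105.7    1.8]
turn -0.151
```

Now the glue.

```bash
python3 -m inch '[[[1,46,-13,0,0],[1,46,-13,0,0],[1,46,-13,0,0],[1,46,-13,0,0],[1,46,-13,0,0]]]' ;python3 -m inch '[[[1,46,-13,0,0],[1,46,-13,0,0],[1,46,-13,0,-0.07],[1,0,0,0,-0.08],[1,0,0,0,0]]]' ;python3 d.py .496 .3052 .15 .09
```

```text
t: 56.95
tool_pos: [0.5294, 0.1678, 0.2251]
eef_rot: [0.731, 0.683, 0.004, 0.007]
force: [0.8, 0.4, 0.7]
opening: 0.0877
t: 57.58
tool_pos: [0.497, 0.3166, 0.2233]
eef_rot: [0.674, 0.739, 0.004, 0.007]
force: [-0.4, -0.6, 0.6]
opening: 0.0878
t 57.58 p [0.497  0.3166 0.2233] jaw 0.091 tilt [ 0.016 -0.003 -1.   ] open 0.0878 F [-0.4 -0.6  0.6] q6 0.42
shift mm [-10.9  -3.2  73.3]
turn 0.001
```

```bash
python3 -m inch '[[[1,-11,-3,20,0],[1,0,0,30,0],[1,0,0,25,0],[1,0,0,0,0],[1,0,0,0,0]]]' ;python3 d.py .496 .3052 .066 .09
```

```text
t: 58.2
tool_pos: [0.4978, 0.3029, 0.1484]
eef_rot: [0.678, 0.735, 0.006, 0.007]
force: [-0.1, 0.1, 0.9]
opening: 0.0876
t 58.2 p [0.4978 0.3029 0.1484] jaw 0.08 tilt [ 0.019 -0.002 -1.   ] open 0.0876 F [-0.1  0.1  0.9] q6 0.41
shift mm [ 2.7 -3.2 82.3]
turn -0.01
```

```bash
python3 -m inch '[[[1,3,-3,25,0],[1,0,0,30,0],[1,0,0,25,0],[1,0,0,2,0],[1,0,0,0,0]]]' ;python3 d.py .496 .3052 .066 .09
```

```text
t: 58.82
tool_pos: [0.5007, 0.3073, 0.0742]
eef_rot: [0.68, 0.733, 0.012, 0.01]
force: [0.7, 1.3, 0.8]
opening: 0.0877
t 58.83 p [0.5007 0.3073 0.0742] jaw 0.076 tilt [ 0.031  0.005 -1.   ] open 0.0877 F [0.7 1.3 0.8] q6 0.42
shift mm [-1.7 -5.1  8. ]
turn -0.014
```

```bash
python3 -m inch '[[[1,-2,-5,8,0],[1,0,0,2,0],[0.3,0,0,0,0],[0.3,0,0,0,0],[0.3,0,0,0,0]]]' 30;python3 -m inch '[[[0.3,0,0,0,0],[0.3,0,0,0,0],[0.3,0,0,0,0],[0.3,0,0,0,0],[0.3,0,0,0,0]]]' 30;python3 d.py .592 .055 .23 -.05;
```

```text
t: 59.45
tool_pos: [0.4974, 0.3056, 0.0673]
eef_rot: [0.68, 0.733, 0.015, 0.011]
force: [0.1, -0.2, -0.4]
opening: 0.0611
t: 60.08
tool_pos: [0.4973, 0.3055, 0.0673]
eef_rot: [0.68, 0.733, 0.015, 0.01]
force: [-0.2, -0.1, 0.2]
opening: 0.0501
t 60.08 p [0.4973 0.3055 0.0673] jaw 0.075 tilt [ 0.036  0.008 -0.999] open 0.0501 F [-0.2 -0.1  0.2] q6 0.42
shift mm [-256.1   81.4 -161.1]
turn 0.125
```

```bash
python3 -m inch '[[[0.3,0,0,-20,0],[0.3,0,0,-50,0],[0.3,0,0,-55,0],[0.3,0,0,-40,0],[0.3,-15,5,-3,0]]]' 30;python3 -m inch '[[[0.3,-46,15,0,0],[0.3,-46,15,0,0],[0.3,-46,15,0,0],[0.3,-46,15,0,0],[0.3,-46,15,0,0]]]' 30;python3 d.py .592 .055 .22 -.05
```

```text
t: 60.7
tool_pos: [0.4961, 0.2893, 0.243]
eef_rot: [0.679, 0.734, 0.014, 0.01]
force: [0.6, -0.8, -1.9]
opening: 0.0499
t: 61.32
tool_pos: [0.5893, 0.0566, 0.2367]
eef_rot: [0.678, 0.735, 0.01, 0.008]
force: [-0.7, -0.0, -1.7]
opening: 0.0503
t 61.33 p [0.5893 0.0566 0.2367] jaw 0.08 tilt [ 0.026  0.005 -1.   ] open 0.0503 F [-0.7 -0.  -1.7] q6 -0.04
shift mm [-1.9  2.1 16.7]
turn 0.13
```

```bash
python3 -m inch '[[[0.3,0,2,20,0],[0.3,0,0,40,0],[0.3,0,0,40,0],[0.3,0,0,30,0],[0.3,0,0,0,0]]]' 30;python3 d.py .592 .055 .0753 .08
```

```text
t: 61.95
tool_pos: [0.59, 0.0515, 0.0915]
eef_rot: [0.681, 0.733, 0.005, 0.003]
force: [-0.5, -0.7, -1.9]
opening: 0.05
t 61.95 p [0.59   0.0515 0.0915] jaw 0.073 tilt [ 0.011  0.004 -1.   ] open 0.05 F [-0.5 -0.7 -1.9] q6 -0.05
shift mm [ 3.3  2.1 16.3]
turn -0.007
```

```bash
python3 -m inch '[[[0.3,3.5,2,8,0],[0.3,0,0,3,0],[0.3,0,0,1,0],[0.3,0,0,0,0],[0.3,0,0,0,0]]]' 30;python3 d.py .592 .055 .0753 .08
```

```text
t: 62.58
tool_pos: [0.5936, 0.056, 0.0829]
eef_rot: [0.68, 0.733, 0.007, 0.005]
force: [-0.0, -0.1, -1.7]
opening: 0.0501
t 62.58 p [0.5936 0.056  0.0829] jaw 0.074 tilt [ 0.017  0.004 -1.   ] open 0.0501 F [-0.  -0.1 -1.7] q6 -0.04
shift mm [-0.9 -1.8  7.6]
turn -0.006
```

```bash
python3 -m inch '[[[0.3,-1,-1,4,0],[0.3,0,0,2,0],[0.3,0,0,1,0],[0.3,0,0,1,0],[0.3,0,0,0,0]]]' 30;python3 d.py .592 .055 .0753 .08
```

```text
t: 63.2
tool_pos: [0.5931, 0.0547, 0.0757]
eef_rot: [0.68, 0.733, 0.008, 0.006]
force: [1.1, 0.5, -0.9]
opening: 0.0501
t 63.2 p [0.5931 0.0547 0.0757] jaw 0.074 tilt [ 0.019  0.004 -1.   ] open 0.0501 F [ 1.1  0.5 -0.9] q6 -0.04
shift mm [ 0.4 -1.1  0.4]
turn -0.006
```

```bash
python3 -m inch '[[[0.3,0,0,1,0],[0.6,0,0,0,0],[0.75,0,0,0,0],[1,0,0,0,0],[1,0,0,0,0]]]' 30;python3 d.py; python3 -m inch '[[[1,0,0,-5,0],[1,0,0,-30,0],[1,0,0,-50,0],[1,0,0,-50,0],[1,0,0,-20,0]]]';python3 d.py .481 .381 .22 .08
```

```text
t: 63.82
tool_pos: [0.5937, 0.0547, 0.0754]
eef_rot: [0.68, 0.733, 0.008, 0.006]
force: [1.0, -0.6, 0.2]
opening: 0.0792
t 63.83 p [0.5937 0.0547 0.0754] jaw 0.074 tilt [ 0.02   0.004 -1.   ] open 0.0792 F [ 1.  -0.6  0.2] q6 -0.04
t: 64.45
tool_pos: [0.5893, 0.0541, 0.2332]
eef_rot: [0.68, 0.733, 0.007, 0.004]
force: [-0.1, -0.3, -0.4]
opening: 0.0876
t 64.45 p [0.5893 0.0541 0.2332] jaw 0.074 tilt [ 0.016  0.004 -1.   ] open 0.0876 F [-0.1 -0.3 -0.4] q6 -0.04
shift mm [334.  -84.   12.8]
turn -0.006
```

```bash
python3 -m inch '[[[1,47,-12,0,0],[1,47,-12,0,0],[1,47,-12,0,0],[1,47,-12,0,0],[1,47,-12,0,0]]]' ;python3 -m inch '[[[1,46,-12,0,0],[1,44,-11,0,0],[1,0,0,0,0],[1,0,0,0,0],[1,0,0,0,0]]]' ;python3 d.py .481 .381 .15 .08
```

```text
t: 65.08
tool_pos: [0.5129, 0.2873, 0.2386]
eef_rot: [0.683, 0.73, 0.01, 0.007]
force: [0.9, 1.2, 0.4]
opening: 0.0879
t: 65.7
tool_pos: [0.4816, 0.3802, 0.2399]
eef_rot: [0.682, 0.732, 0.011, 0.008]
force: [-0.1, 0.2, 0.0]
opening: 0.0878
t 65.7 p [0.4816 0.3802 0.2399] jaw 0.07 tilt [ 0.027  0.006 -1.   ] open 0.0878 F [-0.1  0.2  0. ] q6 0.55
shift mm [ 0.4 -3.  89.8]
turn -0.01
```

```bash
python3 -m inch '[[[1,0,-3,25,0],[1,0,0,35,0],[1,0,0,30,0],[1,0,0,0,0],[1,0,0,0,0]]]' ;python3 d.py .481 .381 .066 .08
```

```text
t: 66.32
tool_pos: [0.485, 0.3756, 0.1513]
eef_rot: [0.685, 0.729, 0.014, 0.009]
force: [0.4, -0.5, 0.6]
opening: 0.0876
t 66.33 p [0.485  0.3756 0.1513] jaw 0.062 tilt [ 0.031  0.008 -0.999] open 0.0876 F [ 0.4 -0.5  0.6] q6 0.55
shift mm [ 5.1 -6.3 85.2]
turn -0.018
```

```bash
python3 -m inch '[[[1,5,-6,22,0],[1,0,0,28,0],[1,0,0,25,0],[1,0,0,3,0],[1,0,0,0,0]]]' ;python3 d.py .481 .381 .067 .08
```

```text
t: 66.95
tool_pos: [0.4862, 0.3826, 0.0832]
eef_rot: [0.686, 0.728, 0.022, 0.01]
force: [0.6, -0.1, 0.4]
opening: 0.0876
t 66.95 p [0.4862 0.3826 0.0832] jaw 0.059 tilt [ 0.045  0.017 -0.999] open 0.0876 F [ 0.6 -0.1  0.4] q6 0.56
shift mm [-1.6 -6.  15.9]
turn -0.021
```

```bash
python3 -m inch '[[[1,-2,-6,15,0],[1,0,0,4,0],[0.3,0,0,0,0],[0.3,0,0,0,0],[0.3,0,0,0,0]]]' 30;python3 -m inch '[[[0.3,0,0,0,0],[0.3,0,0,0,0],[0.3,0,0,0,0],[0.3,0,0,0,0],[0.3,0,0,0,0]]]' 30;python3 d.py .5269 -.0034 .22 .06;
```

```text
t: 67.58
tool_pos: [0.4821, 0.3813, 0.0664]
eef_rot: [0.686, 0.728, 0.024, 0.011]
force: [-0.2, -0.3, 0.6]
opening: 0.0611
t: 68.2
tool_pos: [0.4818, 0.3814, 0.0666]
eef_rot: [0.685, 0.728, 0.024, 0.011]
force: [-0.7, -1.2, -0.0]
opening: 0.0544
t 68.2 p [0.4818 0.3814 0.0666] jaw 0.059 tilt [ 0.048  0.02  -0.999] open 0.0544 F [-0.7 -1.2 -0. ] q6 0.56
shift mm [-384.1   29.7 -158.8]
turn -0.001
```

```bash
python3 -m inch '[[[0.3,0,0,-20,0],[0.3,0,0,-50,0],[0.3,0,0,-60,0],[0.3,0,0,-45,0],[0.3,-15,0,-3,0]]]' 30;python3 -m inch '[[[0.3,-48,4,0,0],[0.3,-48,4,-2,0],[0.3,-48,4,-2,0],[0.3,-48,4,-2,0],[0.3,-48,4,-2,0]]]' 30;python3 d.py .5269 -.0034 .22 .06
```

```text
t: 68.82
tool_pos: [0.473, 0.3619, 0.2507]
eef_rot: [0.685, 0.728, 0.023, 0.011]
force: [1.0, -0.4, -2.9]
opening: 0.0545
t: 69.45
tool_pos: [0.5049, 0.1138, 0.2458]
eef_rot: [0.684, 0.729, 0.017, 0.009]
force: [0.4, 0.4, -3.1]
opening: 0.0547
t 69.45 p [0.5049 0.1138 0.2458] jaw 0.063 tilt [ 0.035  0.013 -0.999] open 0.0547 F [ 0.4  0.4 -3.1] q6 0.09
shift mm [-118.6   13.6   25.1]
turn 0.003
```

```bash
python3 -m inch '[[[0.3,-48,6,-2,0],[0.3,-48,6,-2,0],[0.3,-12,0,0,0],[0.3,0,0,0,0],[0.3,0,0,0,0]]]' 30;python3 d.py .5269 -.0034 .0746 .06
```

```text
t: 70.08
tool_pos: [0.5197, -0.0016, 0.2394]
eef_rot: [0.687, 0.727, 0.012, 0.004]
force: [-0.1, -0.5, -2.9]
opening: 0.0542
t 70.08 p [ 0.5197 -0.0016  0.2394] jaw 0.057 tilt [ 0.023  0.012 -1.   ] open 0.0542 F [-0.1 -0.5 -2.9] q6 -0.13
shift mm [ -4.    3.2 164.9]
turn -0.003
```

```bash
python3 -m inch '[[[0.3,-2,5,25,0],[0.3,0,0,40,0],[0.3,0,0,40,0],[0.3,0,0,25,0],[0.3,0,0,0,0]]]' 30;python3 d.py .5269 -.0034 .0746 .06
```

```text
t: 70.7
tool_pos: [0.5274, 0.0059, 0.1059]
eef_rot: [0.683, 0.731, 0.013, 0.004]
force: [0.2, 0.0, -3.0]
opening: 0.0547
t 70.7 p [0.5274 0.0059 0.1059] jaw 0.067 tilt [ 0.024  0.014 -1.   ] open 0.0547 F [ 0.2  0.  -3. ] q6 -0.13
shift mm [-9.6 -1.9 31.2]
turn 0.007
```

```bash
python3 -m inch '[[[0.3,-9,-1,10,0],[0.3,0,0,8,0],[0.3,0,0,3,0],[0.3,0,0,0,0],[0.3,0,0,0,0]]]' 30;python3 d.py .5269 -.0034 .0746 .06
```

```text
t: 71.32
tool_pos: [0.5295, -0.0025, 0.0879]
eef_rot: [0.682, 0.731, 0.015, 0.006]
force: [-0.5, -0.1, -3.3]
opening: 0.0542
t 71.33 p [ 0.5295 -0.0025  0.0879] jaw 0.069 tilt [ 0.03   0.014 -0.999] open 0.0542 F [-0.5 -0.1 -3.3] q6 -0.15
shift mm [-0.8 -3.1 13.2]
turn 0.009
```

```bash
python3 -m inch '[[[0.3,-1,-2,7,0],[0.3,0,0,3,0],[0.3,0,0,1,0],[0.3,0,0,0.5,0],[0.3,0,0,0,0]]]' 30;python3 d.py .5269 -.0034 .0746 .06
```

```text
t: 71.95
tool_pos: [0.528, -0.0036, 0.076]
eef_rot: [0.682, 0.731, 0.015, 0.007]
force: [-0.1, -0.2, -2.4]
opening: 0.054
t 71.95 p [ 0.528  -0.0036  0.076 ] jaw 0.069 tilt [ 0.031  0.014 -0.999] open 0.054 F [-0.1 -0.2 -2.4] q6 -0.15
shift mm [ 0.3 -1.1  1.3]
turn 0.009
```

```bash
python3 -m inch '[[[0.3,0,0,1,0],[0.3,0,0,1,0],[0.65,0,0,0,0],[0.75,0,0,0,0],[1,0,0,0,0]]]' 30;python3 d.py; python3 -m inch '[[[1,0,0,0,0],[1,0,0,-30,0],[1,0,0,-50,0],[1,0,0,-50,0],[1,0,0,-30,0]]]';python3 -m inch '[[[1,45,-20,0,0],[1,45,-20,0,0],[1,45,-20,0,0],[1,45,-20,0,0],[1,45,-20,0,0]]]';python3 d.py .35 .35 .25;python3 - <<'E'
from station import ctrl
import cv2,numpy as np
for n in("scene","top"):
    c=ctrl.camera(n); np.savez(f"pics/{n}7.npz",**c); cv2.imwrite(f"pics/{n}7.png",c["pixels"][:,:,::-1])
a=cv2.imread("pics/top7.png")[130:235,205:315]; cv2.imwrite("pics/top7z.png",cv2.resize(a,None,fx=5,fy=5,interpolation=cv2.INTER_CUBIC))
a=cv2.imread("pics/scene7.png")[140:255,190:325]; cv2.imwrite("pics/scene7z.png",cv2.resize(a,None,fx=5,fy=5,interpolation=cv2.INTER_CUBIC))
E
```

```text
t: 72.58
tool_pos: [0.5291, -0.0037, 0.0759]
eef_rot: [0.682, 0.731, 0.016, 0.008]
force: [1.1, -0.2, -0.9]
opening: 0.0724
t 72.58 p [ 0.5291 -0.0037  0.0759] jaw 0.069 tilt [ 0.034  0.013 -0.999] open 0.0724 F [ 1.1 -0.2 -0.9] q6 -0.15
t: 73.2
tool_pos: [0.5221, -0.0056, 0.2363]
eef_rot: [0.682, 0.731, 0.014, 0.005]
force: [0.8, -0.5, -1.1]
opening: 0.088
t: 73.82
tool_pos: [0.4066, 0.2154, 0.2399]
eef_rot: [0.685, 0.729, 0.018, 0.008]
force: [1.5, 0.8, 1.0]
opening: 0.0881
t 73.83 p [0.4066 0.2154 0.2399] jaw 0.062 tilt [ 0.036  0.015 -0.999] open 0.0881 F [1.5 0.8 1. ] q6 0.35
shift mm [138.  -47.8 -10.1]
```

View pics/scene7.png

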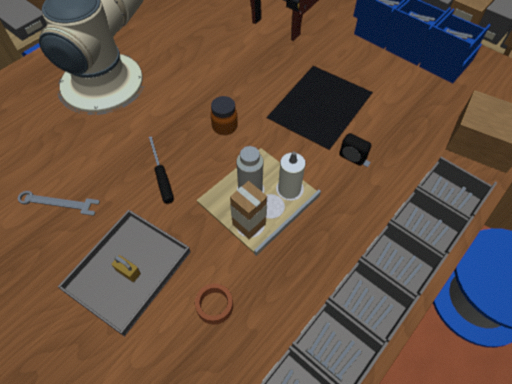

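View pics/top7z.png

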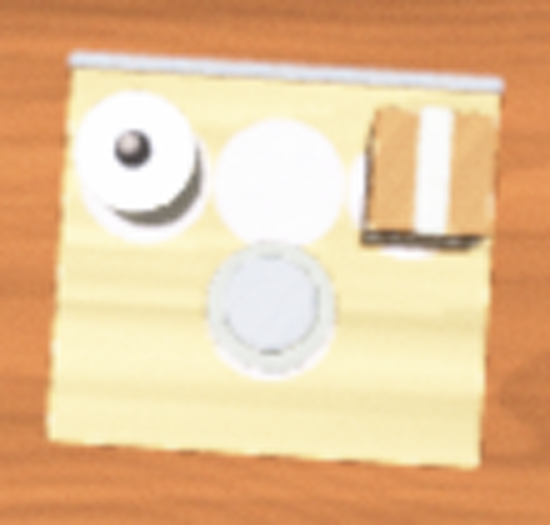

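View pics/scene7z.png

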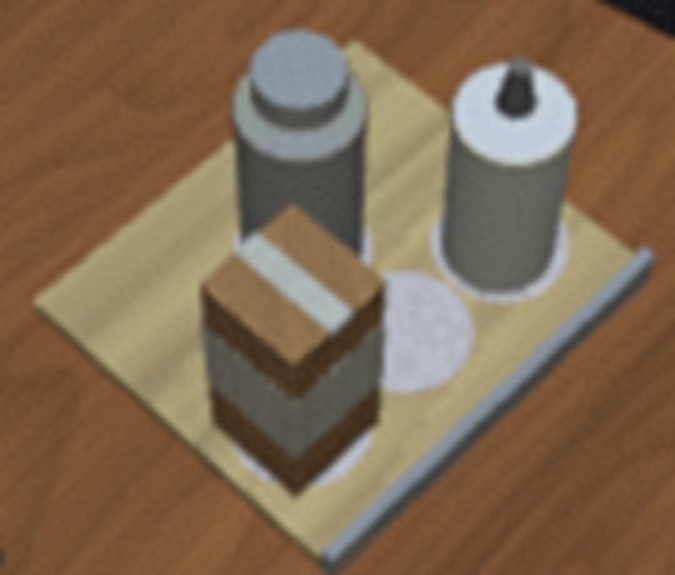

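```bash
python3 - <<'E'
from h import *
zt=lambda x,y:((x+.5)/5-.5+205,(y+.5)/5-.5+130)
zs=lambda x,y:((x+.5)/5-.5+190,(y+.5)/5-.5+140)
S,T=load("scene7"),load("top7")
for n,a,b in [("can",(299,70),(271,306)),("glue",(515,113),(138,152)),("b1",(294,204),(366,232)),("b2",(385,284),(377,105)),("b3",(294,365),(497,108)),("b4",(202,289),(488,238))]:
    print(n,*[x.round(4) for x in tri(S,zs(*a),T,zt(*b))])
def bm(n):
    h=cv2.cvtColor(load(n)["pixels"],cv2.COLOR_RGB2HSV);return h
S0=load("scene0")
for b0,b1 in [((293,492),(297,495)),((210,428),(213,422)),((372,405),(378,418))]:
    print("base",plane(S0,zs(*b0),.012).round(4),plane(S,zs(*b1),.012).round(4))
from scipy.spatial.transform import Rotation
T0=load("top0")
d=cv2.absdiff(T0["pixels"],T["pixels"]).max(2);print("diff collar",d[120:165,340:385].max(),"tape",d[120:162,140:178].max())
E
python3 -m inch '[[[1,0,0,0,0],[1,0,0,0,0],[1,0,0,0,0],[1,0,0,0,0],[1,0,0,0,0]]]'
```

```text
can [ 0.5269 -0.0029  0.1402] 0.0019
glue [0.5917 0.053  0.1124] 0.0022
b1 [ 0.558  -0.0414  0.1209] 0.0017
b2 [ 0.6091 -0.0465  0.1232] 0.0006
b3 [ 0.6075 -0.0955  0.1257] 0.0012
b4 [ 0.556  -0.0915  0.1182] 0.0019
base [ 0.6026 -0.093   0.012 ] [ 0.6048 -0.0929  0.012 ]
base [ 0.5572 -0.0935  0.012 ] [ 0.5562 -0.0906  0.012 ]
base [ 0.601  -0.0411  0.012 ] [ 0.6068 -0.0441  0.012 ]
diff collar 11 tape 12
t: 74.55
tool_pos: [0.4071, 0.2149, 0.2399]
eef_rot: [0.684, 0.729, 0.018, 0.008]
force: [-1.0, -0.8, -0.5]
opening: 0.0878
```

```bash
python3 -c "
from station import ctrl
print(ctrl.sign_off())"
```

```text
the job is handed in; nothing more can be done
None
```

The job is done and handed in at about 74.6 s of the 144 s allowed. I moved the spray can, glue bottle and screw box to the mat, stood the padlock in the tray, then put the three back on their own spots. `sign_off` reported no verdict.

What the last checks showed:
- **Positions:** two-view measurements put the can within about 1 mm, the glue bottle within about 2 mm and the box within about 3 mm of where they started. The limit is 15 mm.
- **Upright and clear:** in the last pictures the three stand upright and the padlock stands in the tray. The gripper was open and clear of everything.
- **Bystanders:** the tape measure and the copper collar look the same as in the first top picture, with only noise-level pixel differences.

Checks that were off:
- **Box:** its base and top corners disagree by 1 to 6 mm. I put that down to pixel-reading error.
- **Padlock:** the two near corners of the body top came out 7 to 11 mm too low by triangulation. I took the stated height for those, and the grip and placing then went as planned.
- **Tool tilt:** the tool tilted up to about 0.06 rad, mostly while carrying. I corrected it once by pressing the open fingers on the bare counter with about 30 N.

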